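# Pack the earring box, shut it and roll its inlay flat

## Robot

A 6-joint arm with a two-finger parallel gripper is mounted at the origin on the work surface. World frame = base frame: x ahead of the robot, y to its left, z up, the work surface at z = 0. Lengths are in m, angles in rad, forces in N, time in s.
With the tool pointing down it reaches from about 0.275 to 0.725 m from the base axis. Payload 5.6 kg.
Tool frame: the origin (TCP) lies midway between the tips of the shut fingers; the grasp point (between the pads) lies grip_depth behind it (grip_depth is the distance from the TCP to the grasp point, in m); x points along the fingers, z is the direction in which the jaws open and shut, and the axes are right-handed (so a half turn about x gives the same grasp; the last joint's range is limited). The gripper opens to 85 mm and grips with 20 to 120 N. Pads are 22 mm wide; open, the fingers measure 114 mm over their backs; the gripper's body (76 mm by 85 mm) begins 54 mm behind the grasp point. The pads swing forward as they close: fully open they stand 13 mm farther back than shut.
Start: joints at [-0.961, 0.255, 0.108, 0, -1.424, -0.285], TCP at [0.176, -0.521, 0.231] pointing down, gripper open.
Joint ranges: [-2.95, 2.95], [-1.21, 1.97], [-1.09, 1.5], [-2.87, 1.71], [-2.94, -0.07], [-3.05, 3.05]. Speed limits (rad/s): [2.57, 2.57, 3.14, 3.14, 3.14, 3.14].

## Interface

Orientations are given as a unit quaternion [x, y, z, w].
In Python, from rig import observe, grab_frame, job_done, grip_depth gives the robot as it stands. The module is installed in compiled form; this text tells all that it offers.
- The arm moves only by the tool jog_arm, never from a script. Its argument "motion" is a list of rows, each a list of 4 numbers: the shift along the tool's x, y, z in cm, then the turn about the tool's x in rad. In form: [[tx, ty, tz, yaw], ...]. A call has 1 to 20 rows; each row is the pose to reach, as a shift and turn from the pose measured when the call began, along the tool's axes at that moment; what a row does not reach only later rows make up. A row lasts 1/10 s, in which the tool goes at most 50 mm and 8.59 degrees, less where a joint would pass 70% of its speed; a pose out of reach is approached as far as the arm can. A call with a gripper value outside its range is refused whole. "hand" is the closure in counts, from 0 (fully open) to 255 (shut), set as the call begins (left out, the last holds). The fingers move at their own pace and stop on an object; "force" is the grip in N (left out, the last holds). Time passes only in rows, so rows that repeat a pose let the fingers close. It gives the time, the measured TCP pose, the force and the opening at its end, in the units of the state.
- observe(): the state, without advancing time (a new reading comes with each control period).
- grab_frame(name): name is "scene" or "top"; returns a dict with "frame" (400x640x3 uint8, blue, green, red), "intrinsics" (3x3 intrinsics, pixels), "rvec" (rotation vector, rad) and "tvec" (3), from world to camera coordinates, as OpenCV has them. Camera axes: x right, y down, z forward; pixel columns grow to the right and rows downward; lengths in m; the calibration is good to about 2 mm. A picture is of the moment at which its call begins. There is no depth.
- job_done(): hands the job in, once; it reports no verdict.
The state is a dict: "t": time; "joint_pos": joint angles; "joint_velocities": joint speeds; "joint_torque": joint torques, N m; "eef_pos": TCP position; "eef_rot": TCP orientation; "force": force on the tool from outside, world axes, zero at the start; "wrist_torque": the same for the moment, N m; "opening": finger opening in m.
Only numpy, scipy, OpenCV 4.12 (cv2) and the standard library are available. Lean on these libraries where they do the work, as an engineer would, in place of code of your own. Each camera call takes 0.05 s, during which the arm holds its last target.

## Task

Get the wooden jewellery box ready for its customer: lay every earring from the grey tray inside the box and gently lower the hinged lid until it is fully shut. Then take the hand roller from its stand and roll it along the lid with steady, moderate downward pressure so that all six raised inlay strips are pressed down into the lid, using only the roller on the strips and not the fingers, and set the roller back upright on its stand. Leave the dish, the screw-top container and the bead box where they are.

Things in the scene. Friction and masses are not known exactly. Their poses are not given: they have to be found in the camera images.
- box: Fixed open wooden jewellery box, outside 190 (x) x 150 (y) x 45 mm high, walls and floor 8 mm thick. Origin: centre of its underside. Its lid is hinged along its +y upper edge (line y = +75 mm, z = 45 mm in the box's frame, parallel to the box's x).
- lid (a joint): Hinge of the box's lid, rad: 0 fully shut, about 1.6 upright, 1.9 the stop. Stiff (about 0.38 N m, some 2.5 N at the free edge), so the lid stays where it is left. Lid: 190 x 150 mm, 12 mm thick (shut, its frame's top is 57 mm above the crate top), reaching from the hinge towards the box's -y.
- lid_edge (a point): Middle of the lid's free edge, 150 mm from the hinge, on its outer face. A thumb tab 50 mm wide and 8 mm thick juts 17 mm beyond it. Along the free edge a plain 30 mm wide border of the outer face carries no strips (14 mm at the hinge, 20 mm at each end).
- inlay: The field of six inlay strips on the lid's outer face. Origin: its centre, on the bottom of the recess, 6 mm below the frame's top; its z is the lid's outward normal, its x the box's x. With the lid shut the centre lies 8 mm towards +y from the box's centre. The field is 150 mm along x, 103 mm across y.
- strip0 (a joint): How far inlay strip 0 has been pressed into the lid, m: 0 standing 4.5 mm proud of the lid's frame, 0.004 fully down (0.5 mm proud). Strip 0 is pale wood, 23.5 mm along x, 103 mm across, centred at x = -62.5 mm of the box. It gives slowly under more than 5 N (about 8 to 12 N is right) and stays where pressed.
- strip1 (a joint): How far inlay strip 1 has been pressed into the lid, m: 0 standing 4.5 mm proud of the lid's frame, 0.004 fully down (0.5 mm proud). Strip 1 is pale wood, 23.5 mm along x, 103 mm across, centred at x = -37.5 mm of the box. It gives slowly under more than 5 N (about 8 to 12 N is right) and stays where pressed.
- strip2 (a joint): How far inlay strip 2 has been pressed into the lid, m: 0 standing 4.5 mm proud of the lid's frame, 0.004 fully down (0.5 mm proud). Strip 2 is pale wood, 23.5 mm along x, 103 mm across, centred at x = -12.5 mm of the box. It gives slowly under more than 5 N (about 8 to 12 N is right) and stays where pressed.
- strip3 (a joint): How far inlay strip 3 has been pressed into the lid, m: 0 standing 4.5 mm proud of the lid's frame, 0.004 fully down (0.5 mm proud). Strip 3 is pale wood, 23.5 mm along x, 103 mm across, centred at x = 12.5 mm of the box. It gives slowly under more than 5 N (about 8 to 12 N is right) and stays where pressed.
- strip4 (a joint): How far inlay strip 4 has been pressed into the lid, m: 0 standing 4.5 mm proud of the lid's frame, 0.004 fully down (0.5 mm proud). Strip 4 is pale wood, 23.5 mm along x, 103 mm across, centred at x = 37.5 mm of the box. It gives slowly under more than 5 N (about 8 to 12 N is right) and stays where pressed.
- strip5 (a joint): How far inlay strip 5 has been pressed into the lid, m: 0 standing 4.5 mm proud of the lid's frame, 0.004 fully down (0.5 mm proud). Strip 5 is pale wood, 23.5 mm along x, 103 mm across, centred at x = 62.5 mm of the box. It gives slowly under more than 5 N (about 8 to 12 N is right) and stays where pressed.
- roller: Loose hand roller: an aluminium bridge plate 60 (x) x 128 (y) x 8 mm with an upright wooden grip block 28 (x) x 34 (y) mm, from 8 to 58 mm above the origin, and under it a rubber drum 40 mm in diameter, 58 mm long, axle along y: it rolls along its own x. Origin: centre of the plate's underside; the drum's lowest line is 66 mm below it when unpressed. The drum is sprung: see yoke. About 0.4 kg.
- yoke (a joint): How far the drum has been pushed up towards the plate, m: 0 free, 0.022 the stop. Spring force = 3.5 N + 700 N/m x value.
- drum (a joint): Angle turned by the roller's drum, rad (free running).
- stand: Fixed wooden roller stand: base 80 (x) x 122 (y) x 6 mm with two upright walls along x, at y = +-55 mm, 12 mm thick, tops at z = 78 mm. The roller's plate rests on the walls' tops with the drum hanging between them (gap 98 mm). Origin: centre of its underside.
- tray: Fixed grey hard silicone earring tray, 210 (x) x 170 (y) mm, floor 4 mm above the crate top, rim 3 mm higher. Origin: centre of its underside.
- earring0: Wooden drop earring: a pale bar 44 (x) x 16 (y) x 14 mm high with a small brass eye at its -x end (reaching 30 mm from the origin). Loose, about 20 g; may be absent. Origin: centre of its underside.
- earring1: Wooden drop earring: a pale bar 44 (x) x 16 (y) x 14 mm high with a small brass eye at its -x end (reaching 30 mm from the origin). Loose, about 20 g; may be absent. Origin: centre of its underside.
- earring2: Wooden drop earring: a pale bar 44 (x) x 16 (y) x 14 mm high with a small brass eye at its -x end (reaching 30 mm from the origin). Loose, about 20 g; may be absent. Origin: centre of its underside.
- earring3: Wooden drop earring: a pale bar 44 (x) x 16 (y) x 14 mm high with a small brass eye at its -x end (reaching 30 mm from the origin). Loose, about 20 g; may be absent. Origin: centre of its underside.
- earring4: Wooden drop earring: a pale bar 44 (x) x 16 (y) x 14 mm high with a small brass eye at its -x end (reaching 30 mm from the origin). Loose, about 20 g; may be absent. Origin: centre of its underside.
- earring5: Wooden drop earring: a pale bar 44 (x) x 16 (y) x 14 mm high with a small brass eye at its -x end (reaching 30 mm from the origin). Loose, about 20 g; may be absent. Origin: centre of its underside.
- dish: Bystander: empty white ceramic tealight dish, 84 mm across, 30 mm high. Origin: centre of its underside.
- container: Bystander: round clear plastic container with a white screw top, 72 mm across, 60 mm high. Origin: centre of its underside.
- bead_box: Bystander: wooden prayer bead box with a pale sliding door, 70 x 100 x 49 mm. Origin: centre of its underside.
Mind the look-alikes: they are no part of the job. What is shaped like the earring2 but purple is not meant. What is shaped like the earring4 but black is not meant.

How it is judged:
By the outcome, as a careful person would: the job done as asked, in the order asked, and still so for the second after the job is handed in, with the robot touching nothing.
Of earring0, earring1, earring2, earring3, earring4, earring5 only 4 to 6 are there at a start; the rules pass over those that are not, and their reading is None.
At some moment in a run one of earring0, earring1, earring2, earring3, earring4, earring5 may be knocked a few centimetres aside while the robot is not near it.
It also fails if it takes over 210 s, if anything falls off the work surface, if the arm or the gripper's body presses on something with over 40 N, if the wrist force passes 120 N, or if a joint passes its speed limit or range.

## Working session

There is one attempt and no reset: what is moved stays moved. The work goes in short steps, Python scripts to look and compute and a tool call to move; the robot and the scene stay as the last step left them, time stands still between calls to the robot, and variables do not carry over. Pictures are saved under pics/ and viewed, and the job is handed in when it is done.

Besides the shell and the picture viewer there is one more tool, called after "Request:" as name(argument=value, ...), one argument or row to a line, values as JSON. jog_arm: Moves the arm, as the interface text tells. Its arguments: {"type":"object","properties":{"motion":{"type":"array"},"hand":{"type":"number"},"force":{"type":"number"}},"required":["motion"]}

```bash
mkdir -p pics; cat > h.py <<'E'
import numpy as np, cv2
from rig import observe, grab_frame, job_done, grip_depth
from scipy.spatial.transform import Rotation as R
def snap(cam,name):
    f=grab_frame(cam); cv2.imwrite(f'pics/{name}.png',f['frame']); np.savez(f'pics/{name}.npz',**{k:f[k] for k in('intrinsics','rvec','tvec','frame')}); return f
def load(name): return dict(np.load(f'pics/{name}.npz'))
def px2w(f,u,v,z):
    K=np.array(f['intrinsics']);Rm=cv2.Rodrigues(np.array(f['rvec'],float))[0];t=np.array(f['tvec'],float).ravel()
    d=Rm.T@np.linalg.inv(K)@np.array([u,v,1.]);c=-Rm.T@t
    return c+d*(z-c[2])/d[2]
def w2px(f,P):
    return cv2.projectPoints(np.array(P,float).reshape(-1,3),np.array(f['rvec'],float),np.array(f['tvec'],float),np.array(f['intrinsics'],float),None)[0].reshape(-1,2)
def st():
    s=observe(); print({k:np.round(s[k],4).tolist() for k in('t','eef_pos','eef_rot','force','opening','joint_pos')}); return s
E
python3 - <<'E'
from h import *
st(); print(grip_depth)
for c in('scene','top'):
    f=snap(c,c+'0'); Rm=cv2.Rodrigues(np.array(f['rvec'],float))[0]; print(c,-Rm.T@np.array(f['tvec']).ravel(),Rm.round(3).tolist(),f['intrinsics'])
print(R.from_quat(observe()['eef_rot']).as_matrix().round(3))
E
```

```text
{'t': 0.0, 'eef_pos': [0.1754, -0.5208, 0.2304], 'eef_rot': [-0.5737, 0.4122, 0.5748, 0.413], 'force': [-0.0799, -0.056, -0.5331], 'opening': 0.0852, 'joint_pos': [-0.9614, 0.2557, 0.107, -0.0005, -1.4239, -0.2846]}
0.0187
scene [ 1.13788399 -0.59672584  0.62218104] [[0.682, 0.732, 0.004], [0.432, -0.398, -0.809], [-0.59, 0.553, -0.588]] [[455.73447526   0.         318.30402614]
 [  0.         455.73447526 200.27478974]
 [  0.           0.           1.        ]]
top [ 0.43481392 -0.05256407  1.26976899] [[-0.01, -1.0, -0.004], [-0.995, 0.011, -0.095], [0.095, 0.003, -0.995]] [[478.15787866   0.         315.70690059]
 [  0.         478.15787866 205.20519564]
 [  0.           0.           1.        ]]
[[-0.001 -0.948 -0.319]
 [ 0.002 -0.319  0.948]
 [-1.     0.     0.002]]
```

```bash
ls -la
```

```text
total 16
drwxr-xr-x  3 agent agent 4096 Dec  7 14:53 .
drwxr-xr-x 23 root  root  4096 Dec  7 14:53 ..
-rw-r--r--  1 agent agent  912 Dec  7 14:53 h.py
drwxr-xr-x  2 agent agent 4096 Dec  7 14:53 pics
```

View pics/scene0.png

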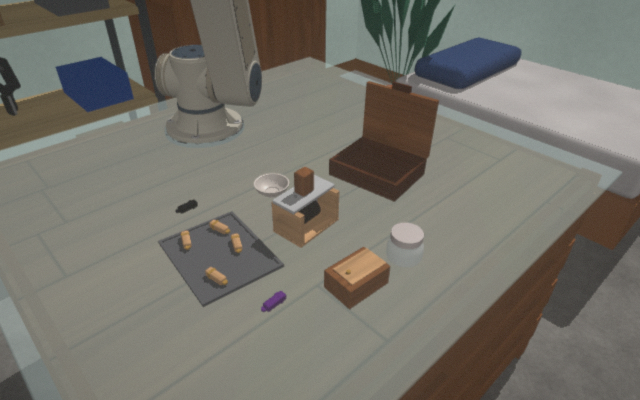

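View pics/top0.png

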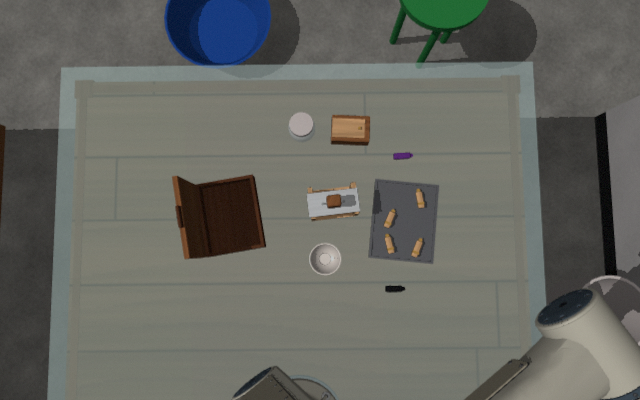

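The tray holds four pale earrings, at top-view pixels (420,199), (390,218), (390,243) and (418,247). The purple one at (402,156) and the black one at (395,289) lie outside the tray and are look-alikes. I'll enlarge the view to confirm.

```bash
python3 - <<'E'
from h import *
f=load('top0')['frame']
def crop(n,u0,v0,u1,v1,s): cv2.imwrite(f'pics/{n}.png',cv2.resize(f[v0:v1,u0:u1],None,fx=s,fy=s,interpolation=cv2.INTER_CUBIC))
crop('c_tray',360,145,445,300,3.8); crop('c_box',165,165,275,265,6); crop('c_stand',295,170,375,235,8)
E
```

```text
(no output)
```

View pics/c_tray.png

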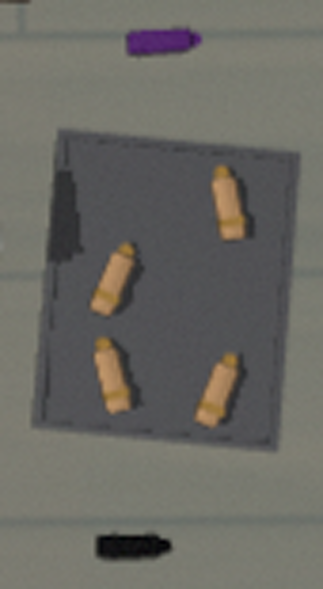

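View pics/c_box.png

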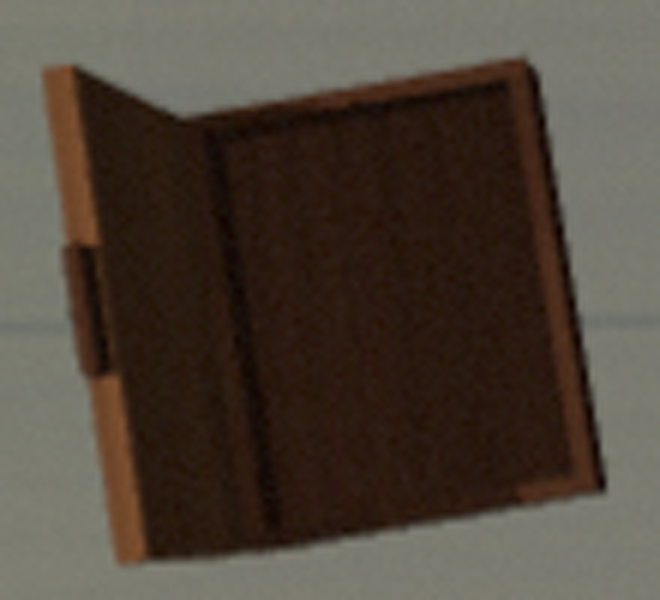

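View pics/c_stand.png

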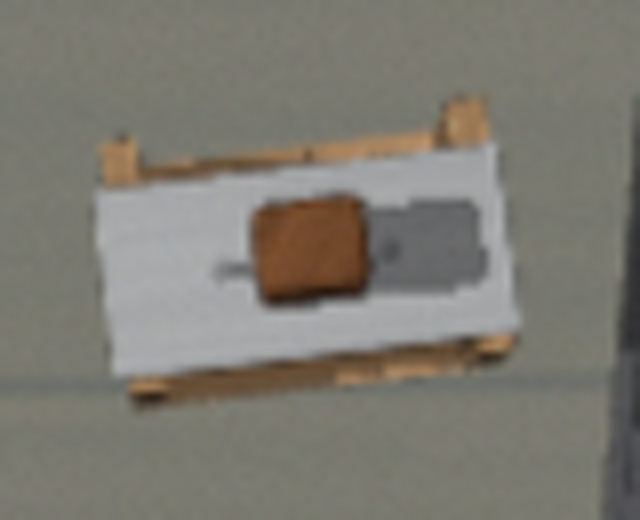

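The crop confirms it: four pale bars with brass eyes lie in the tray, and the purple and black ones are outside it. Next I'll crop the scene view for the box and stand.

```bash
python3 - <<'E'
from h import *
f=load('scene0')['frame']
def crop(n,u0,v0,u1,v1,s): cv2.imwrite(f'pics/{n}.png',cv2.resize(f[v0:v1,u0:u1],None,fx=s,fy=s,interpolation=cv2.INTER_CUBIC))
crop('s_box',320,75,450,205,4.6); crop('s_stand',260,160,350,250,6.5)
f0=load('top0'); f=f0['frame']
hsv=cv2.cvtColor(f,cv2.COLOR_BGR2HSV)
m=cv2.inRange(hsv,(3,70,90),(25,255,255)); m[:, :372]=0; m[:,440:]=0; m[:178]=0; m[268:]=0
n,l,s,c=cv2.connectedComponentsWithStats(m)
for i in range(1,n):
    if s[i,4]<25: continue
    p=np.argwhere(l==i)[:,::-1]
    w=np.array([px2w(f0,u,v,0.018)[:2] for u,v in p]); r=cv2.minAreaRect((w*1000).astype(np.float32)); 
    u,S,vt=np.linalg.svd(w-w.mean(0)); print(s[i],w.mean(0).round(4),'rect',np.round(r[0],1),np.round(r[1],1),round(r[2],1),'pca dir deg',round(np.degrees(np.arctan2(vt[0,1],vt[0,0])),1))
# tray corners
for u,v in [(58,130),(299,153),(276,450),(34,428)]:
    print('tray',px2w(f0,360+u/3.8-.4,145+v/3.8-.4,0.007).round(4))
for u,v in [(525,58),(597,488)]: print('box', px2w(f0,165+u/6-.4,165+v/6-.4,0.045).round(4))
for u,v in [(97,190),(495,145),(520,328),(115,375)]: print('plate', px2w(f0,295+u/8-.4,170+v/8-.4,0.086).round(4))
E
```

```text
[415 188  10  20 123] [ 0.5689 -0.321 ] rect [ 571.1 -321.3] [51.5 19.1] 7.7 pca dir deg -170.6
[384 209  11  19 119] [ 0.5168 -0.2405] rect [ 518.1 -241.8] [17.5 50.8] 62.3 pca dir deg 155.9
[385 234   9  20 120] [ 0.4513 -0.2376] rect [ 452.5 -237.4] [50.9 17.1] 12.7 pca dir deg -167.1
[411 238  12  20 127] [ 0.4405 -0.3101] rect [ 441.8 -310.5] [18.1 52. ] 68.3 pca dir deg 156.1
tray [ 0.6241 -0.2065  0.007 ]
tray [ 0.606  -0.3748  0.007 ]
tray [ 0.3997 -0.3518  0.007 ]
tray [ 0.4165 -0.1854  0.007 ]
box [0.6338 0.1157 0.045 ]
box [0.4485 0.0846 0.045 ]
plate [ 0.5775 -0.0263  0.086 ]
plate [ 0.5903 -0.1506  0.086 ]
plate [ 0.533  -0.1573  0.086 ]
plate [ 0.5197 -0.0314  0.086 ]
```

View pics/s_box.png

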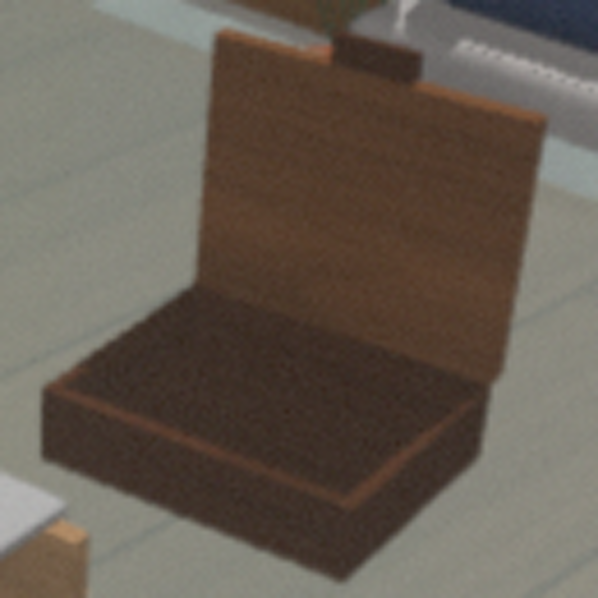

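View pics/s_stand.png

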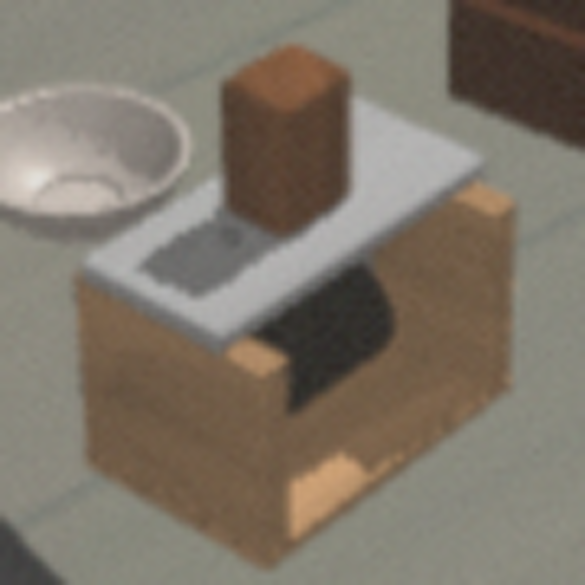

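```bash
python3 - <<'E'
from h import *
from scipy.optimize import least_squares
T=load('top0');S=load('scene0')
def tp(u,v):return (165+u/6-.4,165+v/6-.4)
def sp(u,v):return (320+u/4.6-.4,75+v/4.6-.4)
hx,hy=.095,.075
def lidp(x,r,t,th): # r from hinge, t above lid underside
    return (x,hy-r*np.cos(th)+t*np.sin(th),.045+r*np.sin(th)+t*np.cos(th))
obs=[(T,tp(525,58),lambda th:(hx,-hy,.045)),(T,tp(592,488),lambda th:(-hx,-hy,.045)),
(S,sp(45,388),lambda th:(-hx,-hy,.045)),(S,sp(45,460),lambda th:(-hx,-hy,0)),(S,sp(347,510),lambda th:(hx,-hy,.045)),(S,sp(343,580),lambda th:(hx,-hy,0)),(S,sp(482,450),lambda th:(hx,hy,0)),
(S,sp(218,33),lambda th:lidp(-hx,.15,0,th)),(S,sp(545,120),lambda th:lidp(hx,.15,0,th)),(S,sp(497,382),lambda th:lidp(hx,0,0,th)),
(T,tp(75,66),lambda th:lidp(hx,.15,0,th)),(T,tp(45,70),lambda th:lidp(hx,.15,.012,th)),(T,tp(147,560),lambda th:lidp(-hx,.15,0,th)),(T,tp(119,565),lambda th:lidp(-hx,.15,.012,th))]
def pose(p,P): 
    c,s=np.cos(p[2]),np.sin(p[2]); return (p[0]+c*P[0]-s*P[1],p[1]+s*P[0]+c*P[1],P[2])
def res(p): return np.concatenate([w2px(c,pose(p,g(p[3])))[0]-np.array(o) for c,o,g in obs])
r=least_squares(res,[.529,.174,.165,1.65],loss='soft_l1'); print(r.x.round(4),np.degrees(r.x[2]));print(r.fun.reshape(-1,2).round(1).tolist())
# stand
def tq(u,v):return (295+u/8-.4,170+v/8-.4)
def sq(u,v):return (260+u/6.5-.4,160+v/6.5-.4)
X,Y=.03,.064
obs2=[(T,tq(97,190),(X,Y,.086)),(T,tq(495,145),(X,-Y,.086)),(T,tq(520,328),(-X,-Y,.086)),(T,tq(115,375),(-X,Y,.086)),
(S,sq(484,158),(X,Y,.086)),(S,sq(218,340),(X,-Y,.08)),(S,sq(82,265),(-X,-Y,.086)),(S,sq(355,95),(-X,Y,.086))]
r2=least_squares(lambda p:np.concatenate([w2px(c,pose(p,g))[0]-np.array(o) for c,o,g in obs2]),[.555,-.09,.1],loss='soft_l1');print('roller',r2.x.round(4),np.degrees(r2.x[2]),r2.fun.reshape(-1,2).round(1).tolist())
obs3=[(S,sq(513,205),(.04,.061,.078)),(S,sq(289,358),(.04,-.061,.078)),(S,sq(80,290),(-.04,-.061,.078)),(S,sq(265,568),(.04,-.061,0)),(S,sq(510,390),(.04,.061,0)),(S,sq(88,463),(-.04,-.061,0)),
(T,tq(100,140),(.04,.061,.078)),(T,tq(485,95),(.04,-.061,.078)),(T,tq(515,350),(-.04,-.061,.078))]
r3=least_squares(lambda p:np.concatenate([w2px(c,pose(p,g))[0]-np.array(o) for c,o,g in obs3]),[.555,-.09,.1],loss='soft_l1');print('stand',r3.x.round(4),np.degrees(r3.x[2]),r3.fun.reshape(-1,2).round(1).tolist())
E
```

```text
[0.5289 0.1755 0.1641 1.5805] 9.401821305391154
[[-0.5, -0.4], [0.3, 0.4], [-0.4, -0.6], [-0.8, -0.9], [1.4, -0.6], [0.2, 0.2], [-0.2, 1.0], [-0.7, -0.1], [-1.6, 0.4], [-0.9, 0.4], [-0.3, -0.8], [-0.5, -0.5], [0.1, -0.4], [-0.5, -0.3]]
roller [ 0.5558 -0.0914  0.104 ] 5.957908014941422 [[-0.7, -0.6], [0.6, -0.8], [0.4, 0.2], [-0.2, 0.2], [0.9, -0.6], [0.0, 1.5], [-0.8, -1.4], [-0.5, -1.0]]
stand [ 0.5615 -0.0918  0.1121] 6.423058606953534 [[0.9, -1.3], [-4.0, 2.4], [-1.0, -3.2], [0.5, 0.3], [0.2, -0.5], [-0.1, -0.1], [-0.2, -0.0], [-0.2, -0.3], [0.2, -0.7]]
```

```bash
cat >> h.py <<'E'
def go(*goals):
    """goals: (x,y,z,jawdeg)"""
    s=observe(); M=R.from_quat(s['eef_rot']).as_matrix(); p=np.array(s['eef_pos'])
    for x,y,z,j in goals:
        d=M.T@(np.array([x,y,z])-p)*100
        cur=np.degrees(np.arctan2(M[1,2],M[0,2])); dy=(cur-j+90)%180-90
        print('row',np.round(d,2).tolist(),round(np.radians(dy),3))
    print('t',round(s['t'],2),'pos',p.round(4),'jaw',round(cur,2),'tilt',M[2].round(4),'open',round(s['opening'],4),'F',np.round(s['force'],2))
BX,BY,BT=.5289,.1755,.1641
def box(x,y): c,s=np.cos(BT),np.sin(BT); return BX+c*x-s*y, BY+s*x+c*y
def earrings(name):
    f0=snap('top',name); f=f0['frame']
    m=cv2.inRange(cv2.cvtColor(f,cv2.COLOR_BGR2HSV),(3,70,90),(25,255,255)); m[:, :372]=0; m[:,460:]=0; m[:160]=0; m[280:]=0
    n,l,s,c=cv2.connectedComponentsWithStats(m); out=[]
    for i in range(1,n):
        if s[i,4]<40 or s[i,4]>200: continue
        p=np.argwhere(l==i)[:,::-1]
        w=np.array([px2w(f0,u,v,0.018)[:2] for u,v in p])
        r=cv2.minAreaRect((w*1000).astype(np.float32)); b=cv2.boxPoints(r)
        e=b[1]-b[0]; g=b[2]-b[1]; L=e if np.hypot(*e)>np.hypot(*g) else g; L=L/np.hypot(*L)
        # the eye end is narrower: skew of distribution along L
        q=(w*1000-r[0])@L; 
        if np.mean(q)>0: L=-L
        cc=(np.array(r[0])-4*L)/1000; vt=np.linalg.svd(w-w.mean(0))[2][0]
        ang=np.degrees(np.arctan2(*(vt*np.sign(vt@L))[::-1]))
        out.append((cc,ang)); print('earring c',cc.round(4),'eye dir',round(ang,1),'size',np.round(sorted(r[1]),1),'px',c[i].round(0))
    return out
E
python3 - <<'E'
from h import *
e=earrings('top1')
go((.5675,-.3225,.10,99.5),(.5675,-.3225,.04,99.5),(.5675,-.3225,.007,99.5))
E
```

```text
earring c [ 0.5672 -0.3218] eye dir 9.1 size [19.1 51.5] px [419. 199.]
earring c [ 0.5142 -0.2404] eye dir -23.8 size [18.6 50.8] px [389. 219.]
earring c [ 0.4486 -0.2383] eye dir 12.8 size [17.1 50.9] px [389. 244.]
earring c [ 0.4381 -0.309 ] eye dir -23.9 size [18.1 52. ] px [417. 248.]
row [13.06, -43.49, 6.27] 0.159
row [19.06, -43.49, 6.27] 0.159
row [22.36, -43.49, 6.26] 0.159
t 0.15 pos [ 0.1754 -0.5209  0.2306] jaw 108.61 tilt [-1.0e+00  1.0e-04  1.5e-03] open 0.0854 F [-0.49 -0.52 -0.33]
```

Request:
jog_arm(
  motion=[
    [0,-3,0.5,0],
    [2,-7,1,0.03],
    [4,-11,1.5,0.06],
    [6,-15,2,0.1],
    [8,-19,2.7,0.13],
    [10,-23,3.3,0.16],
    [12,-27,4,0.16],
    [13,-31,4.6,0.16],
    [13,-35,5.2,0.16],
    [13,-39,5.8,0.16],
    [13,-42,6.1,0.16],
    [13.1,-43.5,6.27,0.16],
    [13.1,-43.5,6.27,0.16],
    [15.5,-43.5,6.27,0.16],
    [18,-43.5,6.27,0.16],
    [18,-43.5,6.27,0.16],
  ],
  hand=115,
  force=25,
)

```text
t: 1.75
eef_pos: [0.564, -0.3218, 0.0468]
eef_rot: [-0.536, 0.458, 0.542, 0.457]
force: [-1.1, 0.8, -0.5]
opening: 0.0468
```

```bash
python3 - <<'E'
from h import *
go((.567,-.3225,.02,99.3),(.567,-.3225,.007,99.3))
snap('scene','s1')
cv2.imwrite('pics/s1c.png',cv2.resize(load('s1')['frame'][190:310,140:300],None,fx=4,fy=4))
E
```

```text
row [2.68, -0.31, -0.13] 0.001
row [3.98, -0.31, -0.14] 0.001
t 1.75 pos [ 0.564  -0.3218  0.0468] jaw 99.34 tilt [-1.      0.0069  0.0061] open 0.0468 F [-1.13  0.76 -0.5 ]
```

View pics/s1c.png

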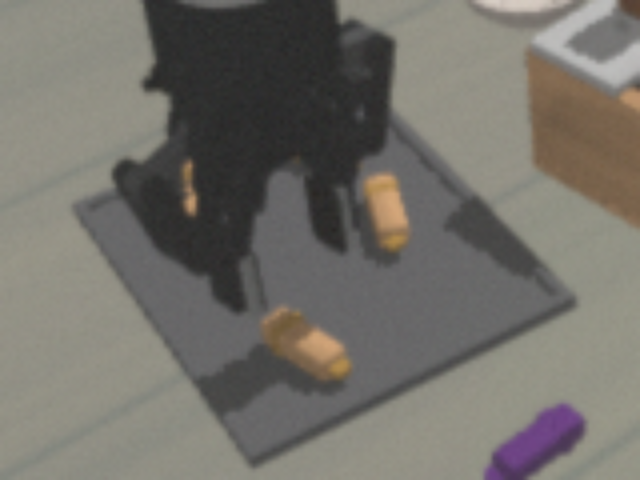

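Request:
jog_arm(
  motion=[
    [1.3,-0.3,-0.1,0],
    [2.6,-0.3,-0.1,0],
    [3.3,-0.3,-0.1,0],
    [3.9,-0.3,-0.1,0],
    [3.9,-0.3,-0.1,0],
  ],
)

```text
t: 2.3
eef_pos: [0.5677, -0.3228, 0.0092]
eef_rot: [-0.537, 0.458, 0.542, 0.457]
force: [0.7, -0.5, 0.2]
opening: 0.0467
```

Request:
jog_arm(
  motion=[
    [0,0,0,0],
    [0,0,0,0],
    [0,0,0,0],
    [0,0,0,0],
    [0,0,0,0],
    [0,0,0,0],
  ],
  hand=235,
)

```text
t: 2.9
eef_pos: [0.5681, -0.323, 0.0098]
eef_rot: [-0.537, 0.458, 0.541, 0.457]
force: [-0.4, 0.8, 2.8]
opening: 0.0149
```

Request:
jog_arm(
  motion=[
    [-1,0,0,0],
    [-3,0,0,0],
    [-6,0,0,0],
    [-9,0,0,0],
    [-12,0,0,0],
    [-15,0,0,0],
    [-17,0,0,0],
    [-17,0,0,0],
  ],
)

```text
t: 3.7
eef_pos: [0.5704, -0.3243, 0.1844]
eef_rot: [0.54, -0.457, -0.539, -0.458]
force: [0.8, -0.1, 0.7]
opening: 0.0152
```

```bash
python3 - <<'E'
from h import *
x,y=box(42,-28) if 0 else box(.042,-.028)
go((x,y,.19,99.4),(x,y,.06,99.4),(x,y,.012,99.4)); snap('scene','s2')
cv2.imwrite('pics/s2c.png',cv2.resize(load('s2')['frame'][120:310,140:340],None,fx=3.5,fy=3.5))
E
```

```text
row [-0.58, -8.26, 47.19] -0.0
row [12.42, -8.25, 47.2] -0.0
row [17.22, -8.25, 47.2] -0.0
t 3.7 pos [ 0.5704 -0.3243  0.1844] jaw 99.39 tilt [-1.e+00 -9.e-04 -5.e-04] open 0.0152 F [ 0.81 -0.11  0.72]
```

View pics/s2c.png

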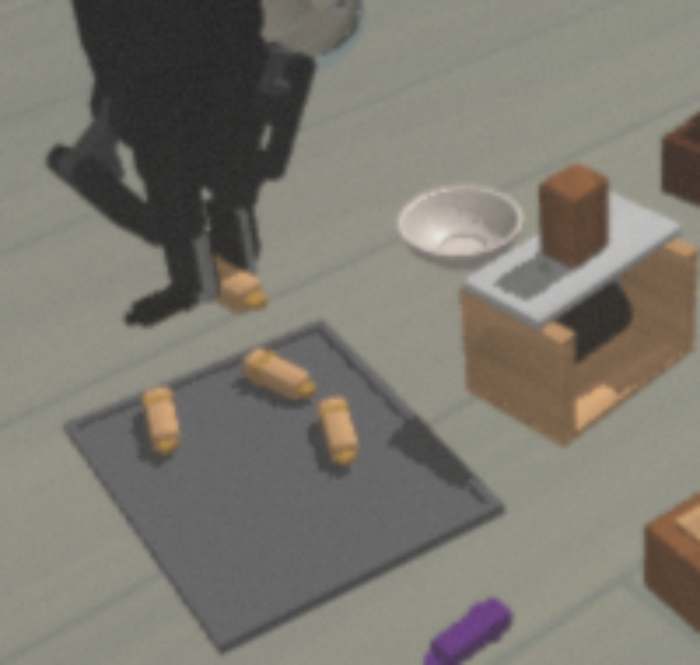

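Request:
jog_arm(
  motion=[
    [-0.6,-0.5,2,0],
    [-1,-1,5,0],
    [-1,-2,9,0],
    [-1,-3,13,0],
    [-1,-4,17,0],
    [-1,-5,21,0],
    [-1,-6,25,0],
    [-1,-7,29,0],
    [-1,-8,33,0],
    [-1,-8.25,37,0],
    [-1,-8.25,41,0],
    [-1,-8.25,44.5,0],
    [-1,-8.25,46.5,0],
    [-0.6,-8.25,47.2,0],
    [2,-8.25,47.2,0],
    [5,-8.25,47.2,0],
    [8,-8.25,47.2,0],
    [11,-8.25,47.2,0],
    [12.4,-8.25,47.2,0],
    [12.4,-8.25,47.2,0],
  ],
)

```text
t: 5.75
eef_pos: [0.5716, 0.1539, 0.0554]
eef_rot: [-0.537, 0.46, 0.541, 0.456]
force: [-0.2, 0.6, -0.4]
opening: 0.0148
```

```bash
python3 - <<'E'
from h import *
x,y=box(.042,-.028)
go((x,y,.06,99.4),(x,y,.016,99.4)); snap('scene','s3')
cv2.imwrite('pics/s3c.png',cv2.resize(load('s3')['frame'][60:220,300:460],None,fx=3.7,fy=3.7))
E
```

```text
row [-0.46, -0.33, 0.03] -0.002
row [3.94, -0.37, 0.03] -0.002
t 5.75 pos [0.5716 0.1539 0.0554] jaw 99.31 tilt [-1.0e+00  8.4e-03  2.0e-04] open 0.0148 F [-0.18  0.57 -0.41]
```

View pics/s3c.png

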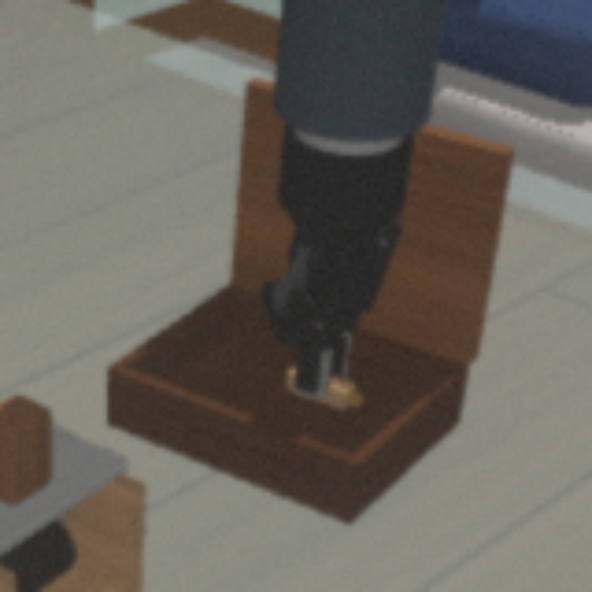

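Above the box interior with the earring held. I'll lower and release.

Request:
jog_arm(
  motion=[
    [1,-0.3,0,0],
    [2.5,-0.35,0,0],
    [3.6,-0.35,0,0],
    [3.9,-0.35,0,0],
    [3.9,-0.35,0,0],
  ],
)

```text
t: 6.3
eef_pos: [0.5762, 0.1548, 0.0182]
eef_rot: [-0.538, 0.459, 0.54, 0.456]
force: [0.0, 0.2, -0.2]
opening: 0.0151
```

Request:
jog_arm(
  motion=[
    [0,0,0,0],
    [0,0,0,0],
    [0,0,0,0],
    [0,0,0,0],
    [-1,0,0,0],
    [-4,0,0,0],
    [-8,0,0,0],
    [-12,0,0,0],
    [-16,0,0,0],
    [-18,0,0,0],
  ],
  hand=170,
)

```text
t: 7.3
eef_pos: [0.5786, 0.1551, 0.2037]
eef_rot: [0.539, -0.457, -0.539, -0.458]
force: [0.0, -0.1, -0.3]
opening: 0.0284
```

```bash
python3 - <<'E'
from h import *
e=earrings('top2')
go((.514,-.2415,.19,66.2),(.514,-.2415,.05,66.2))
snap('scene','s4')
cv2.imwrite('pics/s4c.png',cv2.resize(load('s4')['frame'][60:220,300:460],None,fx=3.7,fy=3.7))
E
```

```text
earring c [ 0.5145 -0.2401] eye dir -26.2 size [15.1 48.2] px [389. 219.]
earring c [ 0.4482 -0.2383] eye dir 13.4 size [15.  49.1] px [389. 244.]
earring c [ 0.4386 -0.3096] eye dir -22.5 size [17.  50.5] px [417. 247.]
row [1.47, 12.94, -38.08] 0.579
row [15.47, 13.02, -38.11] 0.579
t 7.35 pos [0.5796 0.1553 0.206 ] jaw 99.37 tilt [-1.     -0.0054  0.0017] open 0.0286 F [ 0.35 -0.79  3.43]
```

View pics/s4c.png

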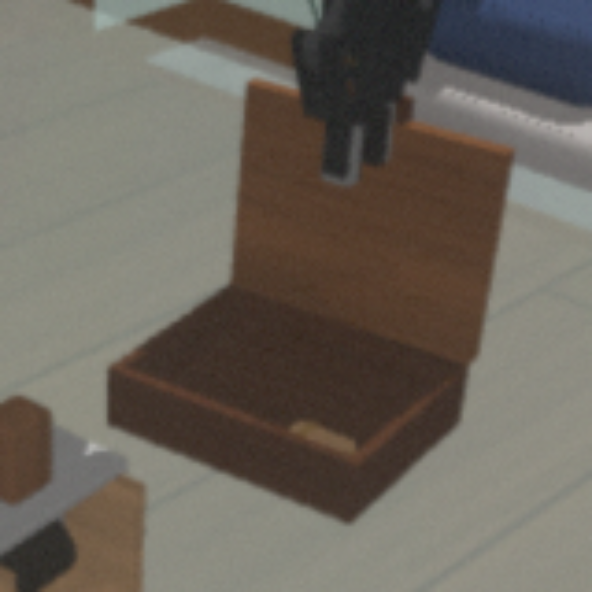

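View pics/top2.png

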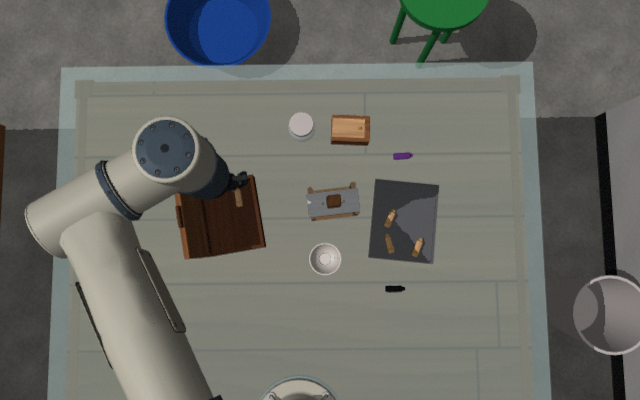

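The first earring is in the box (top pixel 238,198). Next is the one at pixel (389,219).

Request:
jog_arm(
  motion=[
    [0.5,1,-2,0.05],
    [1,2,-5,0.1],
    [1.5,3,-9,0.15],
    [1.5,4.5,-13,0.2],
    [1.5,6,-17,0.27],
    [1.5,7.5,-21,0.34],
    [1.5,9,-25,0.42],
    [1.5,10.5,-29,0.5],
    [1.5,12,-33,0.57],
    [2,12.8,-36,0.58],
    [4,13,-37.6,0.58],
    [7,13,-38.1,0.58],
    [10,13,-38.1,0.58],
    [13,13,-38.1,0.58],
    [15.4,13,-38.1,0.58],
    [15.4,13,-38.1,0.58],
    [15.4,13,-38.1,0.58],
  ],
  hand=115,
)

```text
t: 9.1
eef_pos: [0.5131, -0.2415, 0.0487]
eef_rot: [-0.386, 0.592, 0.386, 0.594]
force: [-0.0, -1.0, 1.0]
opening: 0.0469
```

```bash
python3 - <<'E'
from h import *
go((.514,-.2415,.009,66.2))
snap('scene','s5')
cv2.imwrite('pics/s5c.png',cv2.resize(load('s5')['frame'][190:310,140:300],None,fx=4,fy=4))
E
```

```text
row [3.97, -0.08, 0.02] -0.001
t 9.1 pos [ 0.5131 -0.2415  0.0487] jaw 66.15 tilt [-1.     -0.0011  0.0027] open 0.0469 F [-0.   -0.99  1.04]
```

View pics/s5c.png

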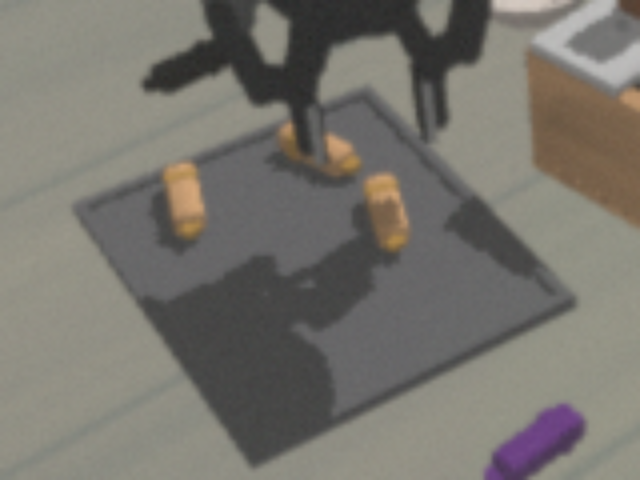

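Request:
jog_arm(
  motion=[
    [1.3,-0.1,0,0],
    [2.6,-0.1,0,0],
    [3.5,-0.1,0,0],
    [3.95,-0.1,0,0],
    [3.95,-0.1,0,0],
  ],
)

```text
t: 9.65
eef_pos: [0.5143, -0.2418, 0.0091]
eef_rot: [-0.386, 0.591, 0.386, 0.594]
force: [-0.5, 0.8, -0.5]
opening: 0.0469
```

Request:
jog_arm(
  motion=[
    [0,0,0,0],
    [0,0,0,0],
    [0,0,0,0],
    [0,0,0,0],
    [0,0,0,0],
    [0,0,0,0],
    [-1,0,0,0],
    [-3,0,0,0],
    [-6,0,0,0],
    [-9,0,0,0],
    [-12,0,0,0],
    [-15,0,0,0],
    [-17,0,0,0],
    [-17.5,0,0,0],
  ],
  hand=235,
)

```text
t: 11.05
eef_pos: [0.515, -0.2427, 0.1875]
eef_rot: [-0.387, 0.59, 0.385, 0.595]
force: [0.2, 0.1, -0.4]
opening: 0.0151
```

```bash
python3 - <<'E'
from h import *
x,y=box(-.042,-.028)
go((x,y,.19,99.4),(x,y,.06,99.4)); snap('scene','s6')
cv2.imwrite('pics/s6c.png',cv2.resize(load('s6')['frame'][100:310,140:340],None,fx=2.8,fy=2.8))
E
```

```text
row [-0.26, 17.61, 34.17] -0.58
row [12.74, 17.69, 34.12] -0.58
t 11.05 pos [ 0.515  -0.2427  0.1875] jaw 66.16 tilt [-1.     -0.0067  0.0033] open 0.0151 F [ 0.24  0.12 -0.45]
```

View pics/s6c.png

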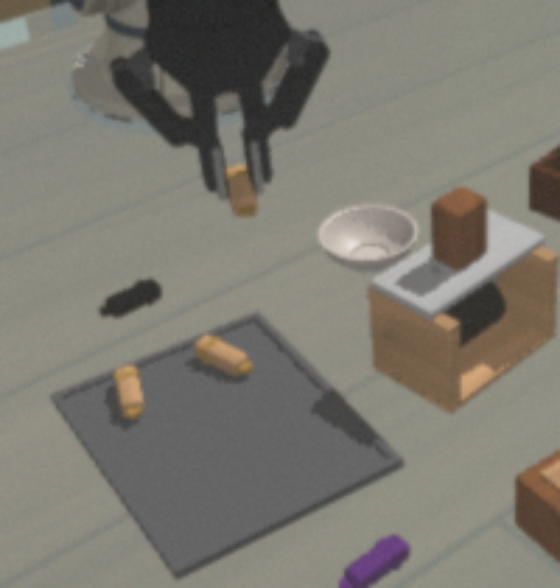

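Request:
jog_arm(
  motion=[
    [-0.5,1,2,-0.05],
    [-0.8,2.5,5,-0.1],
    [-0.8,4.5,9,-0.18],
    [-0.8,6.5,13,-0.26],
    [-0.8,8.6,17,-0.34],
    [-0.8,10.7,21,-0.42],
    [-0.8,12.8,25,-0.5],
    [-0.8,15,29,-0.58],
    [-0.8,16.6,32,-0.58],
    [-0.5,17.5,33.8,-0.58],
    [0,17.65,34.15,-0.58],
    [3,17.65,34.15,-0.58],
    [6,17.65,34.15,-0.58],
    [9,17.65,34.15,-0.58],
    [12,17.65,34.15,-0.58],
    [12.7,17.65,34.15,-0.58],
    [12.7,17.65,34.15,-0.58],
  ],
)

```text
t: 12.8
eef_pos: [0.4912, 0.1402, 0.0586]
eef_rot: [0.54, -0.457, -0.538, -0.458]
force: [0.7, -0.4, 0.3]
opening: 0.0152
```

```bash
python3 - <<'E'
from h import *
x,y=box(-.042,-.028)
go((x,y,.016,99.4))
E
```

```text
row [4.26, -0.08, 0.07] -0.001
t 12.8 pos [0.4912 0.1402 0.0586] jaw 99.35 tilt [-1.     -0.003  -0.0016] open 0.0152 F [ 0.74 -0.45  0.33]
```

Request:
jog_arm(
  motion=[
    [1,-0.1,0,0],
    [2.5,-0.1,0,0],
    [3.7,-0.1,0,0],
    [4.2,-0.1,0,0],
    [4.2,-0.1,0,0],
  ],
)

```text
t: 13.3
eef_pos: [0.4922, 0.1401, 0.0163]
eef_rot: [0.54, -0.457, -0.538, -0.458]
force: [0.3, -0.5, 0.0]
opening: 0.0151
```

Request:
jog_arm(
  motion=[
    [0,0,0,0],
    [0,0,0,0],
    [0,0,0,0],
    [0,0,0,0],
    [-1,0,0,0],
    [-4,0,0,0],
    [-8,0,0,0],
    [-12,0,0,0],
    [-16,0,0,0],
    [-18,0,0,0],
  ],
  hand=170,
)

```text
t: 14.3
eef_pos: [0.4931, 0.1407, 0.2014]
eef_rot: [0.541, -0.455, -0.537, -0.46]
force: [0.4, -0.5, 1.1]
opening: 0.0285
```

```bash
python3 - <<'E'
from h import *
e=earrings('top3')
go((.4485,-.2395,.19,102.9),(.4485,-.2395,.05,102.9))
f=load('top3')['frame'];cv2.imwrite('pics/t3c.png',cv2.resize(f[145:305,160:450],None,fx=2.7,fy=2.7))
E
```

```text
earring c [ 0.4483 -0.2385] eye dir 13.3 size [14. 49.] px [389. 244.]
earring c [ 0.4381 -0.309 ] eye dir -23.9 size [18.1 52. ] px [417. 248.]
row [1.22, 10.72, -36.8] -0.061
row [15.22, 10.9, -36.8] -0.061
t 14.35 pos [0.4942 0.141  0.2035] jaw 99.38 tilt [-9.999e-01 -1.240e-02 -1.000e-04] open 0.0286 F [1.22 0.18 3.91]
```

View pics/t3c.png

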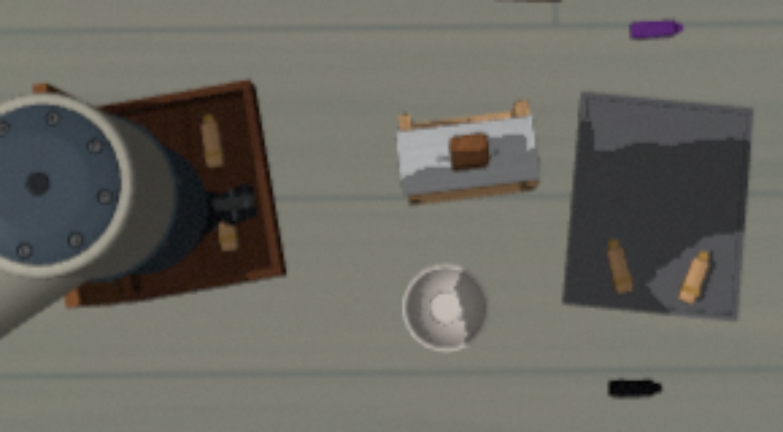

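Two earrings are in the box and two remain in the tray. Next is the one at (389,244).

Request:
jog_arm(
  motion=[
    [0.5,0.5,-2,0],
    [1,1.5,-5,-0.02],
    [1.2,2.6,-9,-0.04],
    [1.2,3.8,-13,-0.06],
    [1.2,5,-17,-0.06],
    [1.2,6.2,-21,-0.06],
    [1.2,7.4,-25,-0.06],
    [1.2,8.6,-29,-0.06],
    [1.2,9.8,-33,-0.06],
    [2,10.6,-35.5,-0.06],
    [4,10.8,-36.6,-0.06],
    [7,10.9,-36.8,-0.06],
    [10,10.9,-36.8,-0.06],
    [13,10.9,-36.8,-0.06],
    [15.2,10.9,-36.8,-0.06],
    [15.2,10.9,-36.8,-0.06],
    [15.2,10.9,-36.8,-0.06],
  ],
  hand=115,
)

```text
t: 16.05
eef_pos: [0.4488, -0.2398, 0.0511]
eef_rot: [0.556, -0.438, -0.55, -0.444]
force: [0.5, -0.4, 0.9]
opening: 0.0464
```

```bash
python3 - <<'E'
from h import *
go((.4485,-.2395,.009,102.9))
snap('scene','s7')
cv2.imwrite('pics/s7c.png',cv2.resize(load('s7')['frame'][190:310,140:300],None,fx=4,fy=4))
E
```

```text
row [4.21, 0.08, 0.04] -0.001
t 16.05 pos [ 0.4488 -0.2398  0.0511] jaw 102.85 tilt [-0.9999 -0.0125 -0.0015] open 0.0464 F [ 0.51 -0.45  0.86]
```

View pics/s7c.png

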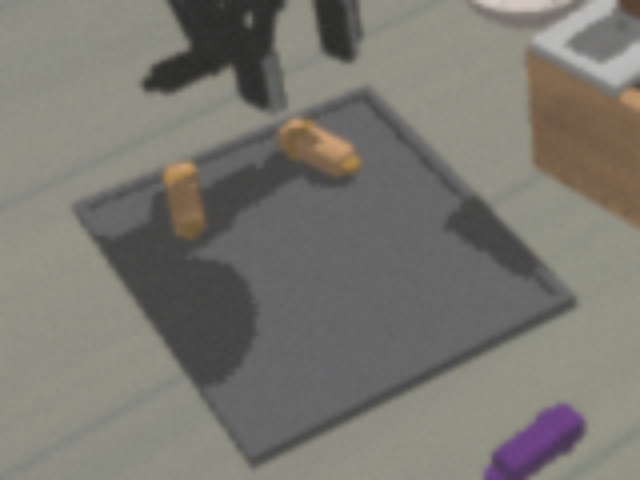

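Request:
jog_arm(
  motion=[
    [1.4,0.1,0,0],
    [2.8,0.1,0,0],
    [3.7,0.1,0,0],
    [4.2,0.1,0,0],
    [4.2,0.1,0,0],
  ],
)

```text
t: 16.6
eef_pos: [0.4492, -0.2401, 0.0099]
eef_rot: [0.557, -0.437, -0.549, -0.444]
force: [0.1, -1.4, 0.6]
opening: 0.0467
```

Request:
jog_arm(
  motion=[
    [0,0,0,0],
    [0,0,0,0],
    [0,0,0,0],
    [0,0,0,0],
    [0,0,0,0],
    [0,0,0,0],
    [-1,0,0,0],
    [-3,0,0,0],
    [-6,0,0,0],
    [-9,0,0,0],
    [-12,0,0,0],
    [-15,0,0,0],
    [-17,0,0,0],
    [-17.5,0,0,0],
  ],
  hand=235,
)

```text
t: 18.0
eef_pos: [0.4477, -0.2407, 0.1879]
eef_rot: [0.558, -0.437, -0.547, -0.445]
force: [0.1, -0.1, -0.0]
opening: 0.015
```

```bash
python3 - <<'E'
from h import *
x,y=box(-.042,.012)
go((x,y,.19,99.4),(x,y,.06,99.4)); snap('scene','s8')
cv2.imwrite('pics/s8c.png',cv2.resize(load('s8')['frame'][100:310,140:340],None,fx=2.8,fy=2.8))
E
```

```text
row [-0.17, -13.07, 40.22] 0.06
row [12.83, -12.83, 40.28] 0.06
t 18.0 pos [ 0.4477 -0.2407  0.1879] jaw 102.86 tilt [-0.9998 -0.0182 -0.0049] open 0.015 F [ 0.11 -0.09 -0.03]
```

View pics/s8c.png

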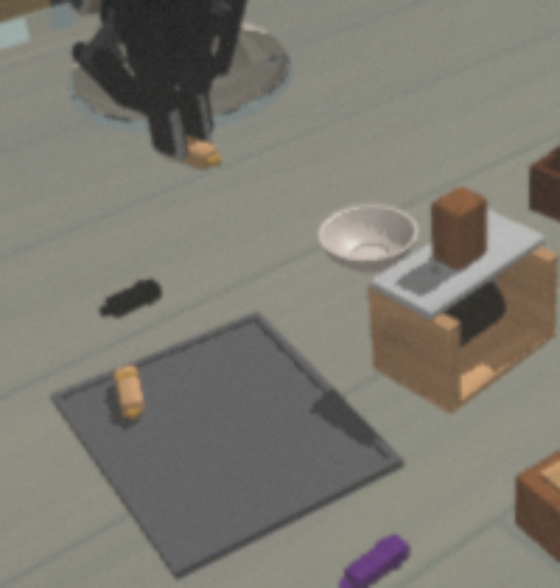

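Request:
jog_arm(
  motion=[
    [-0.5,-0.6,2,0],
    [-0.8,-1.6,5,0.02],
    [-0.8,-3,9,0.04],
    [-0.8,-4.2,13,0.06],
    [-0.8,-5.5,17,0.06],
    [-0.8,-6.8,21,0.06],
    [-0.8,-8.1,25,0.06],
    [-0.8,-9.4,29,0.06],
    [-0.8,-10.7,33,0.06],
    [-0.5,-12,37,0.06],
    [-0.2,-12.9,39.5,0.06],
    [1,-13,40.2,0.06],
    [3,-13,40.25,0.06],
    [6,-12.95,40.25,0.06],
    [9,-12.9,40.25,0.06],
    [12,-12.85,40.25,0.06],
    [12.8,-12.85,40.25,0.06],
    [12.8,-12.85,40.25,0.06],
  ],
)

```text
t: 19.85
eef_pos: [0.4842, 0.1792, 0.0581]
eef_rot: [0.544, -0.455, -0.535, -0.46]
force: [0.3, -0.5, 0.3]
opening: 0.0152
```

```bash
python3 - <<'E'
from h import *
x,y=box(-.042,.012)
go((x,y,.0165,99.4))
snap('scene','s9')
cv2.imwrite('pics/s9c.png',cv2.resize(load('s9')['frame'][60:220,300:460],None,fx=3.7,fy=3.7))
E
```

```text
row [4.17, -0.09, 0.12] -0.0
t 19.85 pos [0.4842 0.1792 0.0581] jaw 99.4 tilt [-0.9999 -0.0138 -0.0049] open 0.0152 F [ 0.29 -0.5   0.35]
```

View pics/s9c.png

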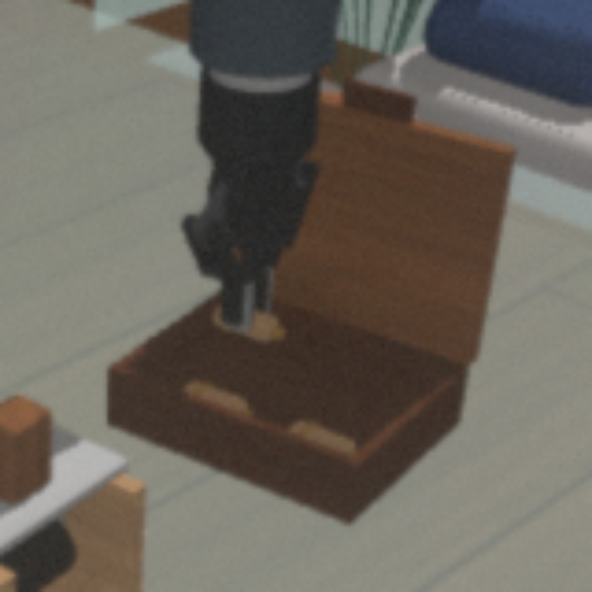

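Request:
jog_arm(
  motion=[
    [1,-0.1,0.1,0],
    [2.5,-0.1,0.1,0],
    [3.7,-0.1,0.1,0],
    [4.15,-0.1,0.1,0],
    [4.15,-0.1,0.1,0],
  ],
)

```text
t: 20.4
eef_pos: [0.4862, 0.1802, 0.0174]
eef_rot: [0.544, -0.455, -0.535, -0.46]
force: [1.2, -4.7, -1.5]
opening: 0.0152
```

Request:
jog_arm(
  motion=[
    [0,0,0,0],
    [0,0,0,0],
    [0,0,0,0],
    [0,0,0,0],
    [-1,0,0,0],
    [-4,0,0,0],
    [-8,0,0,0],
    [-12,0,0,0],
    [-16,0,0,0],
    [-18,0,0,0],
  ],
  hand=180,
)

```text
t: 21.4
eef_pos: [0.4851, 0.1821, 0.2031]
eef_rot: [0.545, -0.451, -0.534, -0.463]
force: [0.5, -0.3, 0.4]
opening: 0.0255
```

```bash
python3 - <<'E'
from h import *
e=earrings('top4')
go((.4382,-.3100,.19,66.3),(.4382,-.31,.05,66.3))
f=load('top4')['frame'];cv2.imwrite('pics/t4c.png',cv2.resize(f[145:305,160:450],None,fx=2.7,fy=2.7))
E
```

```text
earring c [ 0.4383 -0.3091] eye dir -24.1 size [18.1 51.4] px [417. 247.]
row [1.22, 12.87, -47.79] 0.579
row [15.22, 13.24, -47.78] 0.579
t 21.45 pos [0.4862 0.1825 0.2052] jaw 99.47 tilt [-9.997e-01 -2.640e-02 -8.000e-04] open 0.025 F [0.77 0.82 2.94]
```

View pics/t4c.png

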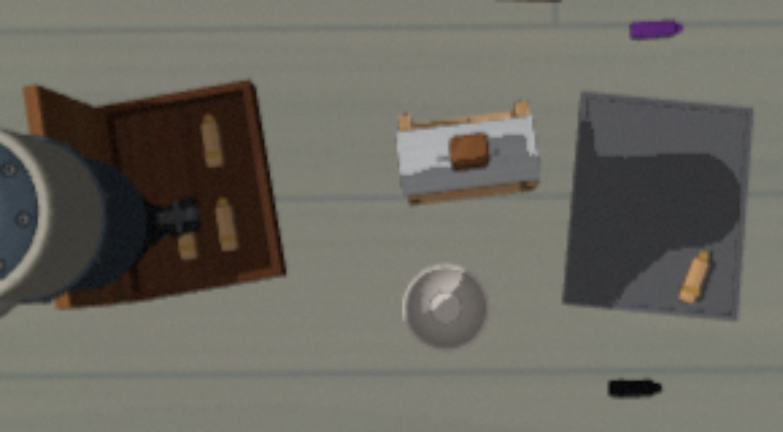

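Three are in the box. The last one, at pixel (417,247), hasn't moved. The tool has picked up about 1.5° of tilt from starting calls mid-motion, so I'll let it settle after lifts.

Request:
jog_arm(
  motion=[
    [0.5,0.5,-2,0.05],
    [1,1.5,-5,0.1],
    [1,2.4,-9,0.15],
    [1,3.5,-13,0.2],
    [1,4.6,-17,0.25],
    [1,5.7,-21,0.3],
    [1,6.8,-25,0.35],
    [1,7.9,-29,0.4],
    [1,9,-33,0.46],
    [1,10,-37,0.52],
    [1,11.2,-41,0.58],
    [1,12.2,-45,0.58],
    [1,12.8,-47.2,0.58],
    [1,12.9,-47.8,0.58],
    [4,13,-47.8,0.58],
    [8.5,13.1,-47.8,0.58],
    [13,13.2,-47.8,0.58],
  ],
  hand=115,
)

```text
t: 23.15
eef_pos: [0.4394, -0.3097, 0.0724]
eef_rot: [-0.392, 0.582, 0.381, 0.602]
force: [0.6, 0.2, -1.2]
opening: 0.0469
```

```bash
python3 - <<'E'
from h import *
go((.4382,-.31,.03,66.3),(.4382,-.31,.009,66.3))
E
```

```text
row [4.23, 0.22, -0.14] -0.0
row [6.33, 0.27, -0.17] -0.0
t 23.15 pos [ 0.4394 -0.3097  0.0724] jaw 66.29 tilt [-0.9995 -0.0268  0.0147] open 0.0469 F [ 0.59  0.19 -1.16]
```

Request:
jog_arm(
  motion=[
    [2,0.2,-0.1,0],
    [4.2,0.2,-0.15,0],
    [5.7,0.25,-0.2,0],
    [6.3,0.25,-0.2,0],
    [6.3,0.25,-0.2,0],
  ],
)

```text
t: 23.65
eef_pos: [0.4386, -0.3097, 0.0092]
eef_rot: [-0.392, 0.582, 0.382, 0.601]
force: [0.5, 0.0, -0.6]
opening: 0.047
```

Request:
jog_arm(
  motion=[
    [0,0,0,0],
    [0,0,0,0],
    [0,0,0,0],
    [0,0,0,0],
    [0,0,0,0],
    [0,0,0,0],
    [-1,0,0,0],
    [-3,0,0,0],
    [-6,0,0,0],
    [-9,0,0,0],
    [-12,0,0,0],
    [-15,0,0,0],
    [-17,0,0,0],
    [-17.5,0,0,0],
    [-17.5,0,0,0],
    [-17.5,0,0,0],
  ],
  hand=235,
)

```text
t: 25.25
eef_pos: [0.4326, -0.3098, 0.183]
eef_rot: [-0.391, 0.583, 0.382, 0.601]
force: [-0.9, -0.7, -0.4]
opening: 0.0153
```

```bash
python3 - <<'E'
from h import *
x,y=box(.042,.007)
go((x,y,.19,99.4),(x,y,.06,99.4)); print(R.from_quat(observe()['eef_rot']).as_matrix()[:,0]);snap('scene','s10')
cv2.imwrite('pics/s10c.png',cv2.resize(load('s10')['frame'][100:310,140:340],None,fx=2.8,fy=2.8))
E
```

```text
row [-0.1, 7.54, 51.19] -0.577
row [12.89, 7.85, 50.99] -0.577
t 25.25 pos [ 0.4326 -0.3098  0.183 ] jaw 66.32 tilt [-0.9996 -0.0243  0.0153] open 0.0153 F [-0.9  -0.66 -0.38]
[ 0.02837702  0.00426953 -0.99958817]
```

View pics/s10c.png

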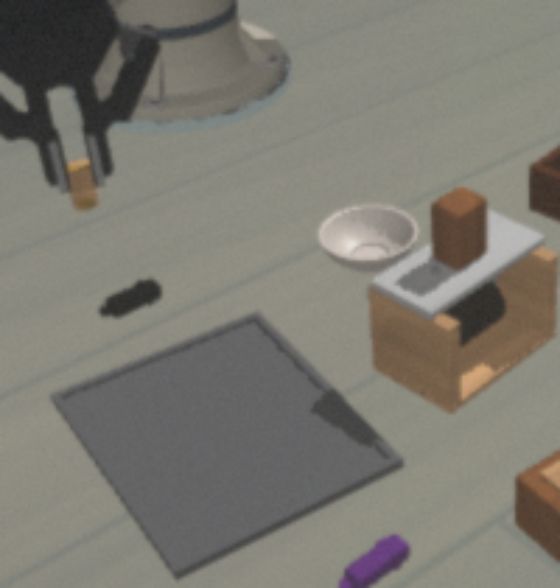

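Request:
jog_arm(
  motion=[
    [-0.3,0.3,2,-0.05],
    [-0.6,0.7,5,-0.1],
    [-0.6,1.3,9,-0.15],
    [-0.6,1.9,13,-0.2],
    [-0.6,2.5,17,-0.25],
    [-0.6,3.1,21,-0.3],
    [-0.6,3.7,25,-0.35],
    [-0.6,4.3,29,-0.4],
    [-0.6,4.9,33,-0.46],
    [-0.6,5.5,37,-0.52],
    [-0.6,6.1,41,-0.577],
    [-0.6,6.7,45,-0.577],
    [-0.3,7.2,48.5,-0.577],
    [0,7.5,50.5,-0.577],
    [2,7.5,51.1,-0.577],
    [5,7.6,51.1,-0.577],
    [8,7.7,51,-0.577],
    [11,7.8,51,-0.577],
    [12.8,7.85,51,-0.577],
    [12.8,7.85,51,-0.577],
  ],
)

```text
t: 27.3
eef_pos: [0.5665, 0.1876, 0.0567]
eef_rot: [0.544, -0.453, -0.534, -0.463]
force: [-0.2, -0.2, -0.4]
opening: 0.0149
```

```bash
python3 - <<'E'
from h import *
x,y=box(.042,.007)
go((x,y,.0175,99.4)); print(R.from_quat(observe()['eef_rot']).as_matrix()[:,0])
snap('scene','s11')
cv2.imwrite('pics/s11c.png',cv2.resize(load('s11')['frame'][60:220,300:460],None,fx=3.7,fy=3.7))
E
```

```text
row [3.92, -0.21, 0.13] -0.001
t 27.3 pos [0.5665 0.1876 0.0567] jaw 99.32 tilt [-0.9998 -0.0204 -0.0028] open 0.0149 F [-0.16 -0.17 -0.41]
[ 2.06283827e-02  5.03213048e-04 -9.99787086e-01]
```

View pics/s11c.png

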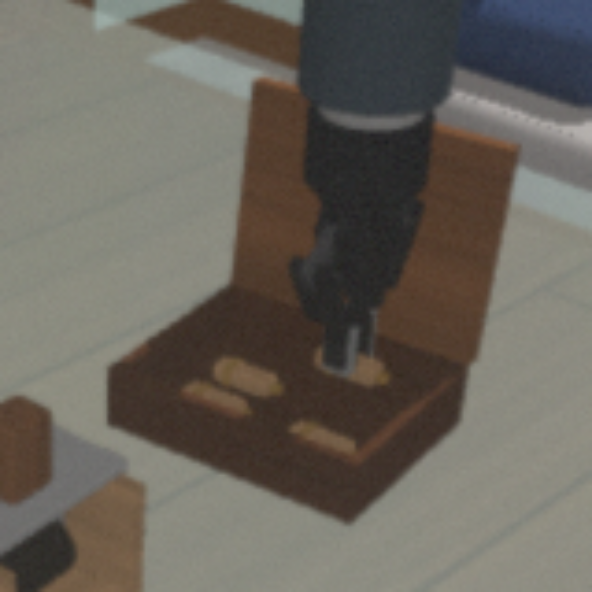

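Request:
jog_arm(
  motion=[
    [1,-0.2,0.1,0],
    [2.5,-0.2,0.1,0],
    [3.6,-0.2,0.1,0],
    [3.9,-0.2,0.1,0],
    [3.9,-0.2,0.1,0],
  ],
)

```text
t: 27.85
eef_pos: [0.5708, 0.1896, 0.02]
eef_rot: [0.545, -0.452, -0.533, -0.463]
force: [-0.0, 0.4, 0.3]
opening: 0.0157
```

Request:
jog_arm(
  motion=[
    [0,0,0,0],
    [0,0,0,0],
    [0,0,0,0],
    [0,0,0,0],
    [-1,0,0,0],
    [-4,0,0,0],
    [-8,0,0,0],
    [-12,0,0,0],
    [-16,0,0,0],
    [-20,0,0,0],
    [-23,0,0,0],
    [-23,0,0,0],
    [-23,0,0,0],
  ],
  hand=198,
)

```text
t: 29.15
eef_pos: [0.5653, 0.1894, 0.2511]
eef_rot: [0.545, -0.451, -0.533, -0.464]
force: [-0.3, -0.1, -0.3]
opening: 0.0188
```

```bash
python3 - <<'E'
from h import *
st()
print(R.from_quat(observe()['eef_rot']).as_matrix()[:,0])
f=snap('top','t5')['frame'];cv2.imwrite('pics/t5c.png',cv2.resize(f[145:305,160:450],None,fx=2.7,fy=2.7))
f=snap('scene','s12')['frame'];cv2.imwrite('pics/s12c.png',cv2.resize(f[60:220,300:460],None,fx=3.7,fy=3.7))
E
```

```text
{'t': 29.15, 'eef_pos': [0.5653, 0.1894, 0.2511], 'eef_rot': [0.5453, -0.4508, -0.5328, -0.4642], 'force': [-0.3322, -0.1306, -0.2895], 'opening': 0.0188, 'joint_pos': [0.5927, 0.3255, 0.2498, 0.0119, -1.472, -2.0012]}
[ 0.02579757  0.00305714 -0.99966251]
```

View pics/t5c.png

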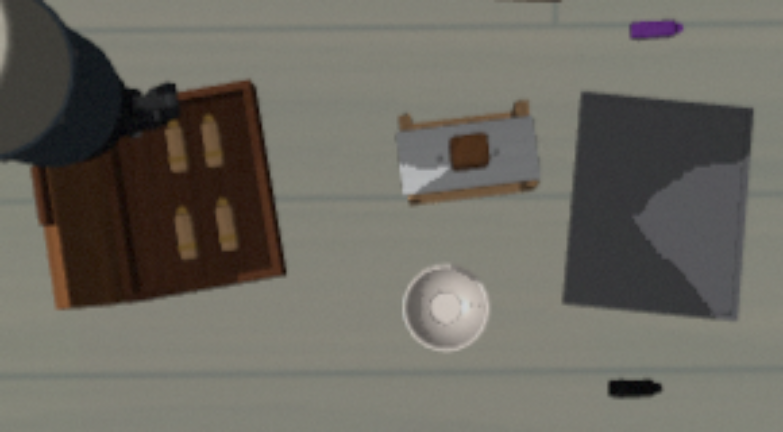

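View pics/s12c.png

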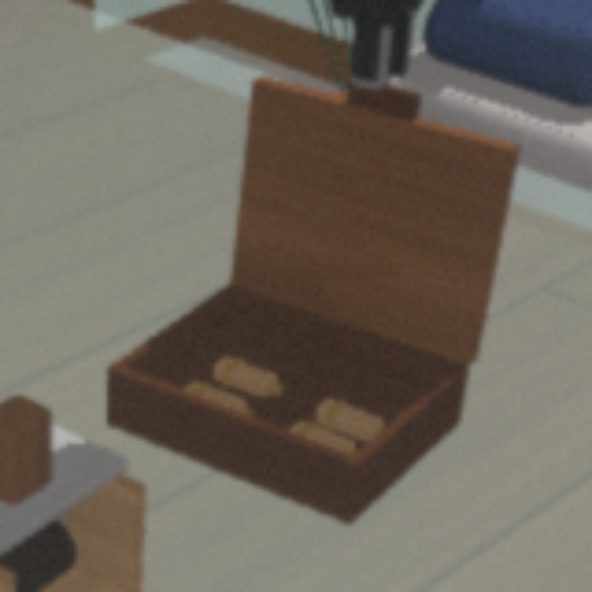

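All four earrings lie inside and the tray is empty. Next I'll re-measure the lid angle and plan the move behind the lid.

```bash
cat >> h.py <<'E'
hx,hy=.095,.075
def lidp(x,r,t,th): 
    X,Y=box(x,hy-r*np.cos(th)+t*np.sin(th)); return (X,Y,.045+r*np.sin(th)+t*np.cos(th))
E
python3 - <<'E'
from h import *
f=load('s12')
for th in(1.55,1.6,1.65,1.7):
    p=w2px(f,[lidp(-hx,.15,0,th),lidp(hx,.15,0,th)]); print(th,((p-[300,60]+.4)*3.7).round(0).tolist())
x,y=box(0,.165)
go((x,y,.33,99.4)); 
go((x,y,.33,99.4),(x,y,.20,99.4),(x,y,.185,99.4))
E
```

```text
1.55 [[243.0, 84.0], [503.0, 156.0]]
1.6 [[249.0, 80.0], [509.0, 152.0]]
1.65 [[255.0, 78.0], [514.0, 149.0]]
1.7 [[261.0, 76.0], [519.0, 146.0]]
row [-8.22, 3.58, 15.72] -0.001
t 29.25 pos [0.5646 0.189  0.249 ] jaw 99.36 tilt [-0.9998 -0.0221 -0.0027] open 0.019 F [-0.65 -0.29 -0.55]
row [-8.22, 3.58, 15.72] -0.001
row [4.77, 3.86, 15.76] -0.001
row [6.27, 3.9, 15.76] -0.001
t 29.25 pos [0.5646 0.189  0.249 ] jaw 99.36 tilt [-0.9998 -0.0221 -0.0027] open 0.019 F [-0.65 -0.29 -0.55]
```

Request:
jog_arm(
  motion=[
    [-2,0.3,1,-0.1],
    [-4,0.7,2.5,-0.24],
    [-6,1.2,4.5,-0.38],
    [-8,1.7,7,-0.52],
    [-8.2,2.3,9.5,-0.66],
    [-8.2,2.8,12,-0.8],
    [-8.2,3.2,14,-0.94],
    [-8.2,3.5,15.5,-1.08],
    [-8.2,3.6,15.7,-1.22],
    [-8.2,3.6,15.7,-1.36],
    [-8.2,3.6,15.7,-1.5],
    [-8.2,3.6,15.7,-1.57],
    [-8.2,3.6,15.7,-1.57],
    [-4,3.6,15.7,-1.57],
    [0.5,3.7,15.7,-1.57],
    [5,3.8,15.7,-1.57],
  ],
  hand=255,
)

```text
t: 30.85
eef_pos: [0.5023, 0.3374, 0.1956]
eef_rot: [0.712, 0.056, -0.697, 0.057]
force: [0.5, 0.7, -1.1]
opening: -0.0
```

```bash
python3 - <<'E'
from h import *
x,y=box(0,.165);s=st();print(R.from_quat(s['eef_rot']).as_matrix()[:,0])
go((x,y,.20,9.4),(x,y,.18,9.4))
f=snap('scene','s13')['frame'];cv2.imwrite('pics/s13c.png',cv2.resize(f[60:220,300:460],None,fx=3.7,fy=3.7))
E
```

```text
{'t': 30.85, 'eef_pos': [0.5023, 0.3374, 0.1956], 'eef_rot': [0.7125, 0.0561, -0.6971, 0.0568], 'force': [0.4555, 0.6502, -1.0715], 'opening': -0.0, 'joint_pos': [0.8594, 0.363, 0.1626, 0.0164, -1.3557, -0.7028]}
[ 2.17331363e-02  7.38818146e-04 -9.99763535e-01]
row [-0.44, -0.09, 0.01] -0.004
row [1.56, -0.1, 0.06] -0.004
t 30.85 pos [0.5023 0.3374 0.1956] jaw -170.83 tilt [-0.9998  0.0027 -0.0216] open -0.0 F [ 0.46  0.65 -1.07]
```

View pics/s13c.png

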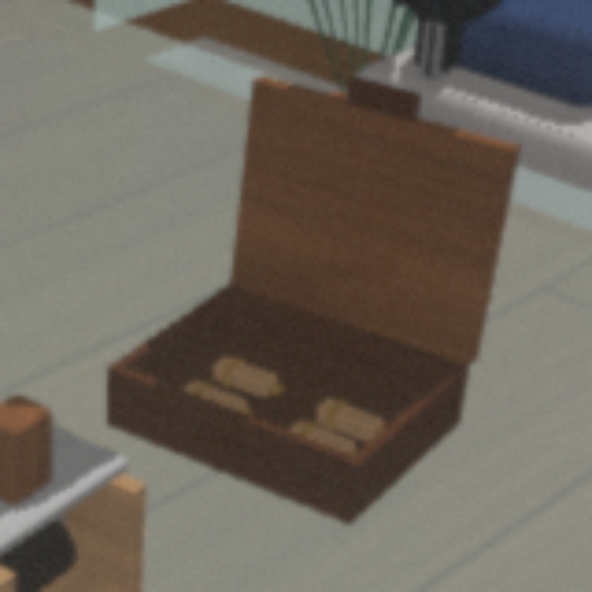

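Request:
jog_arm(
  motion=[
    [0.5,0,0,0],
    [1.5,0,0,0],
    [2,0.5,0,0],
    [2,1.5,0,0],
    [2,2.7,0,0],
    [2,3.8,0,0],
    [2,4.7,0,0],
    [2,5,0,0],
    [2,5,0,0],
  ],
)

```text
t: 31.8
eef_pos: [0.5058, 0.2841, 0.1661]
eef_rot: [0.707, 0.053, -0.702, 0.059]
force: [0.7, 0.4, -0.5]
opening: 0.0003
```

```bash
cat >> h.py <<'E'
def arc(ths,r=.152,half=.011,dz=0.):
    g=[]
    for th in ths:
        yy=hy-r*np.cos(th)+.012*np.sin(th)+half; z=.045+r*np.sin(th)+.012*np.cos(th)
        x,y=box(0,yy); g.append((x,y,z+dz,9.4))
    go(*g)
E
python3 - <<'E'
from h import *
s=st()
x,y=s['eef_pos'][:2]; print('ylocal', -np.sin(BT)*(x-BX)+np.cos(BT)*(y-BY))
x,y=box(0,.095); go((x,y,.177,9.4))
arc(np.arange(1.5,.85,-.05))
E
```

```text
{'t': 31.8, 'eef_pos': [0.5058, 0.2841, 0.1661], 'eef_rot': [0.7073, 0.0525, -0.7025, 0.0594], 'force': [0.6746, 0.4444, -0.4875], 'opening': 0.0003, 'joint_pos': [0.7888, 0.3392, 0.0539, 0.0123, -1.2867, -0.6338]}
ylocal 0.11089714500118032
row [-1.07, 1.6, -0.52] -0.006
t 31.8 pos [0.5058 0.2841 0.1661] jaw -170.92 tilt [-0.9999  0.0102 -0.006 ] open 0.0003 F [ 0.67  0.44 -0.49]
row [-3.1, 2.4, -0.54] -0.006
row [-3.08, 3.16, -0.55] -0.006
row [-3.02, 3.92, -0.55] -0.006
row [-2.93, 4.67, -0.55] -0.006
row [-2.79, 5.43, -0.56] -0.006
row [-2.62, 6.17, -0.56] -0.006
row [-2.41, 6.9, -0.56] -0.006
row [-2.17, 7.62, -0.57] -0.006
row [-1.89, 8.33, -0.57] -0.006
row [-1.57, 9.03, -0.57] -0.006
row [-1.22, 9.7, -0.57] -0.006
row [-0.84, 10.36, -0.57] -0.006
row [-0.42, 11.0, -0.57] -0.006
t 31.8 pos [0.5058 0.2841 0.1661] jaw -170.92 tilt [-0.9999  0.0102 -0.006 ] open 0.0003 F [ 0.67  0.44 -0.49]
```

Request:
jog_arm(
  motion=[
    [-1,0,-0.2,0],
    [-2,0,-0.4,0],
    [-2.6,0.2,-0.5,0],
    [-2.8,0.7,-0.5,0],
    [-2.9,1.2,-0.5,0],
    [-3,1.7,-0.5,0],
    [-3.05,2.2,-0.5,0],
    [-3.05,2.7,-0.5,0],
    [-3.05,3.2,-0.5,0],
    [-3,3.7,-0.5,0],
    [-3,4.2,-0.5,0],
    [-2.9,4.7,-0.5,0],
    [-2.8,5.2,-0.5,0],
    [-2.7,5.7,-0.5,0],
    [-2.6,6.2,-0.5,0],
    [-2.4,6.9,-0.5,0],
    [-2.2,7.6,-0.5,0],
    [-2.2,7.6,-0.5,0],
  ],
)

```text
t: 33.6
eef_pos: [0.5222, 0.2087, 0.1883]
eef_rot: [0.707, 0.052, -0.703, 0.059]
force: [0.2, -0.5, -0.8]
opening: 0.0002
```

```bash
python3 - <<'E'
from h import *
arc(np.r_[np.arange(1.15,.15,-.1),.15,.08,.04,0])
f=snap('scene','s14')['frame'];cv2.imwrite('pics/s14c.png',cv2.resize(f[60:220,300:460],None,fx=3.7,fy=3.7))
E
```

```text
row [-0.03, -0.11, -0.12] -0.007
row [0.57, 1.3, -0.13] -0.007
row [1.3, 2.63, -0.13] -0.007
row [2.17, 3.89, -0.14] -0.007
row [3.15, 5.05, -0.14] -0.007
row [4.25, 6.11, -0.14] -0.007
row [5.44, 7.05, -0.14] -0.007
row [6.73, 7.87, -0.14] -0.007
row [8.09, 8.56, -0.14] -0.007
row [9.51, 9.1, -0.14] -0.007
row [10.98, 9.51, -0.14] -0.007
row [12.03, 9.7, -0.13] -0.007
row [12.64, 9.78, -0.13] -0.007
row [13.24, 9.83, -0.13] -0.007
t 33.6 pos [0.5222 0.2087 0.1883] jaw -170.98 tilt [-0.9999  0.0112 -0.0044] open 0.0002 F [ 0.16 -0.53 -0.76]
```

View pics/s14c.png

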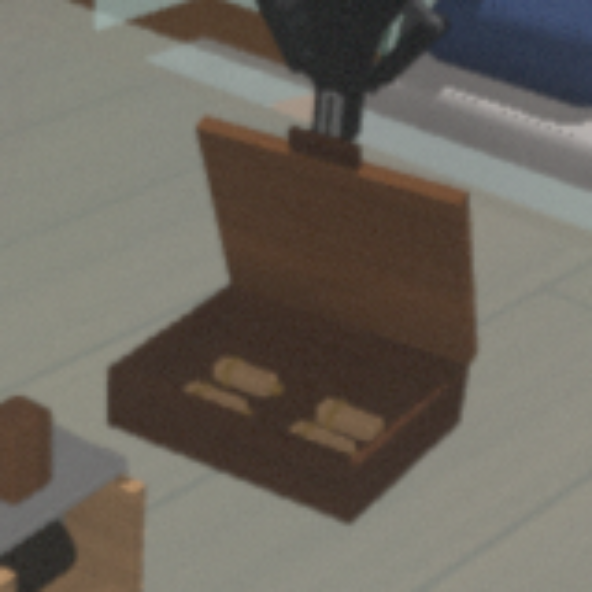

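The lid is following the finger, now at about 1.2 rad. I'll carry on along the arc.

Request:
jog_arm(
  motion=[
    [0,0.1,0,0],
    [0.3,0.7,0,0],
    [0.6,1.3,0,0],
    [0.95,2,0,0],
    [1.3,2.6,-0.1,0],
    [1.7,3.2,-0.1,0],
    [2.15,3.9,-0.1,0],
    [2.65,4.5,-0.1,0],
    [3.15,5.05,-0.1,0],
    [3.7,5.6,-0.1,0],
    [4.25,6.1,-0.1,0],
    [4.85,6.6,-0.1,0],
    [5.45,7.05,-0.1,0],
    [6.1,7.5,-0.1,0],
    [6.75,7.9,-0.1,0],
    [7.4,8.2,-0.1,0],
    [8.1,8.55,-0.1,0],
    [8.1,8.55,-0.1,0],
  ],
)

```text
t: 35.45
eef_pos: [0.5361, 0.1232, 0.1068]
eef_rot: [0.706, 0.051, -0.704, 0.059]
force: [-0.9, 0.6, 0.2]
opening: 0.0001
```

```bash
python3 - <<'E'
from h import *
arc(np.r_[np.arange(.35,.0,-.05),0])
f=snap('scene','s15')['frame'];cv2.imwrite('pics/s15c.png',cv2.resize(f[60:220,300:460],None,fx=3.7,fy=3.7))
E
```

```text
row [-0.16, -0.01, -0.15] -0.007
row [0.54, 0.28, -0.15] -0.007
row [1.26, 0.54, -0.15] -0.007
row [1.99, 0.76, -0.15] -0.007
row [2.73, 0.94, -0.15] -0.007
row [3.48, 1.09, -0.15] -0.007
row [4.23, 1.2, -0.15] -0.007
row [4.99, 1.27, -0.15] -0.007
t 35.45 pos [0.5361 0.1232 0.1068] jaw -171.01 tilt [-0.9999  0.0116 -0.0015] open 0.0001 F [-0.86  0.56  0.19]
```

View pics/s15c.png

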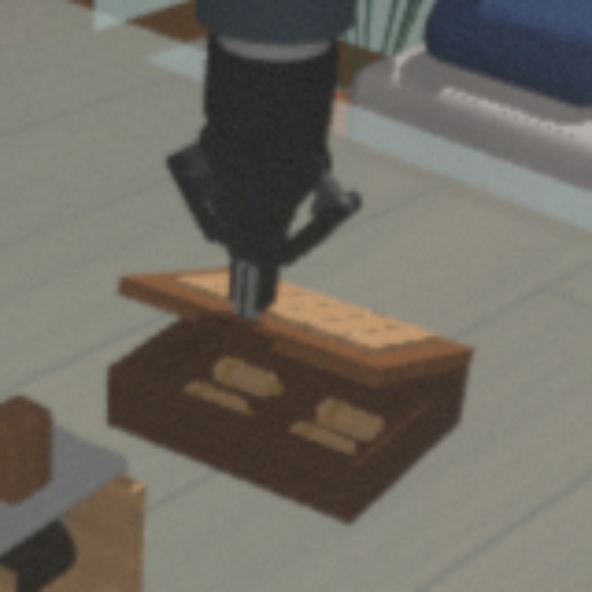

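Request:
jog_arm(
  motion=[
    [0.2,0.1,-0.1,0],
    [0.5,0.25,-0.1,0],
    [0.9,0.4,-0.1,0],
    [1.25,0.5,-0.1,0],
    [1.6,0.65,-0.1,0],
    [2,0.75,-0.1,0],
    [2.35,0.85,-0.1,0],
    [2.7,0.95,-0.1,0],
    [3.1,1,-0.1,0],
    [3.5,1.1,-0.1,0],
    [3.85,1.15,-0.1,0],
    [4.2,1.2,-0.1,0],
    [4.4,1.2,-0.1,0],
    [4.6,1.25,-0.1,0],
    [4.7,1.25,-0.1,0],
    [4.7,1.25,-0.1,0],
  ],
)

```text
t: 37.1
eef_pos: [0.5392, 0.1107, 0.0603]
eef_rot: [0.706, 0.051, -0.704, 0.059]
force: [0.0, -0.6, 0.4]
opening: -0.0001
```

```bash
python3 - <<'E'
from h import *
arc([0.0])
f=snap('scene','s16')['frame'];cv2.imwrite('pics/s16c.png',cv2.resize(f[60:220,300:460],None,fx=3.7,fy=3.7))
E
```

```text
row [0.33, 0.03, -0.04] -0.007
t 37.1 pos [0.5392 0.1107 0.0603] jaw -171.01 tilt [-0.9999  0.0116 -0.0017] open -0.0001 F [ 0.01 -0.59  0.43]
```

View pics/s16c.png

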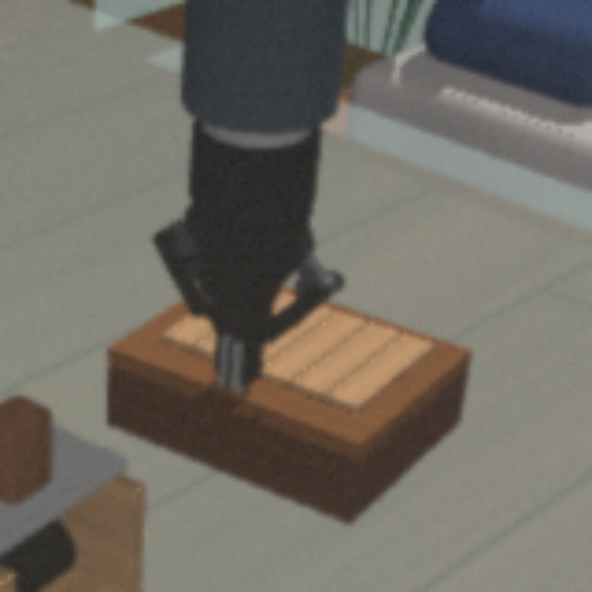

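Request:
jog_arm(
  motion=[
    [0.1,0,0,0],
    [0.2,0,0,0],
    [0.3,0,0,0],
    [0.35,0,0,0],
    [0.35,0,0,0],
    [0.35,0,0,0],
  ],
)

```text
t: 37.75
eef_pos: [0.5394, 0.1106, 0.0571]
eef_rot: [0.706, 0.051, -0.704, 0.06]
force: [-0.6, -0.4, 2.9]
opening: 0.0003
```

Request:
jog_arm(
  motion=[
    [0.1,0,0,0],
    [0.15,0,0,0],
    [0.15,0,0,0],
  ],
)

```text
t: 38.05
eef_pos: [0.5395, 0.1106, 0.057]
eef_rot: [0.706, 0.052, -0.704, 0.06]
force: [-4.8, -0.4, 11.2]
opening: -0.0002
```

The lid seats firmly at z=0.057 with 11 N. I'll retreat upward and check.

Request:
jog_arm(
  motion=[
    [-0.5,0,0,0],
    [-2,0,0,0],
    [-5,0,0,0],
    [-9,0,0,0],
    [-13,0,0,0],
    [-17,0,0,0],
    [-19,0,0,0],
    [-19,0,0,0],
    [-19,0,0,0],
  ],
)

```text
t: 38.95
eef_pos: [0.5384, 0.1131, 0.2467]
eef_rot: [0.706, 0.052, -0.704, 0.059]
force: [-0.7, -0.2, -0.6]
opening: -0.0
```

```bash
python3 - <<'E'
from h import *
go((.5558,-.0914,.245,186),(.5558,-.0914,.16,186),(.5558,-.0914,.097,186))
f=snap('scene','s17')['frame'];cv2.imwrite('pics/s17c.png',cv2.resize(f[60:260,250:460],None,fx=3,fy=3))
f=snap('top','t6')
E
```

```text
row [0.39, 20.47, 1.49] 0.053
row [8.89, 20.37, 1.51] 0.053
row [15.19, 20.3, 1.53] 0.053
t 38.95 pos [0.5384 0.1131 0.2467] jaw -170.97 tilt [-0.9999  0.011  -0.0027] open -0.0 F [-0.72 -0.22 -0.59]
```

View pics/s17c.png

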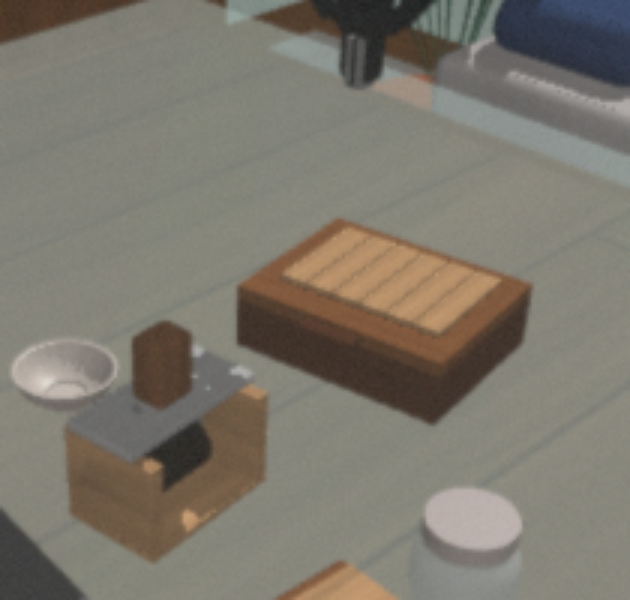

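Request:
jog_arm(
  motion=[
    [0,1.5,0.1,0.02],
    [0.2,4.5,0.3,0.05],
    [0.4,8.5,0.6,0.053],
    [0.4,12.5,0.9,0.053],
    [0.4,16.5,1.2,0.053],
    [0.4,19.5,1.5,0.053],
    [0.4,20.4,1.5,0.053],
    [2,20.4,1.5,0.053],
    [4,20.4,1.5,0.053],
    [6,20.4,1.5,0.053],
    [6,20.4,1.5,0.053],
    [6,20.4,1.5,0.053],
  ],
  hand=60,
)

```text
t: 40.25
eef_pos: [0.555, -0.092, 0.188]
eef_rot: [0.706, 0.033, -0.706, 0.041]
force: [-0.2, 0.5, 1.0]
opening: 0.0653
```

```bash
python3 - <<'E'
from h import *
go((.5558,-.0914,.16,186),(.5558,-.0914,.097,186))
f=snap('scene','s18')['frame'];cv2.imwrite('pics/s18c.png',cv2.resize(f[120:270,230:380],None,fx=4,fy=4))
E
```

```text
row [2.79, -0.08, -0.08] -0.0
row [9.09, -0.16, -0.08] -0.0
t 40.25 pos [ 0.555 -0.092  0.188] jaw -174.01 tilt [-9.999e-01  1.250e-02  3.000e-04] open 0.0653 F [-0.2   0.46  0.98]
```

View pics/s18c.png

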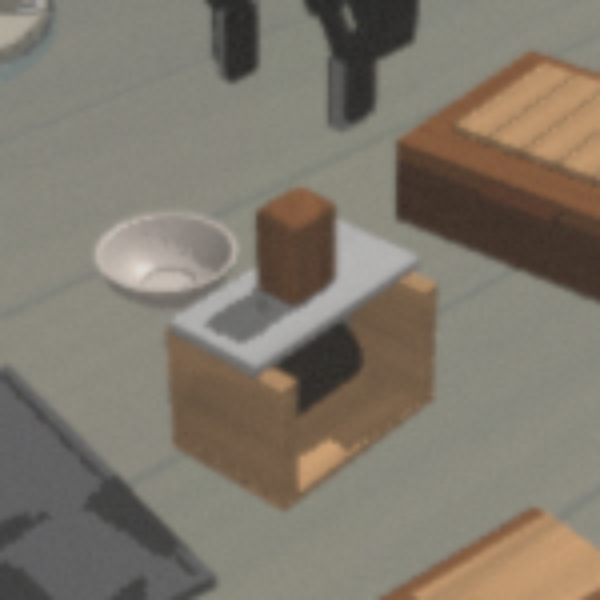

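Request:
jog_arm(
  motion=[
    [1.5,-0.1,-0.1,0],
    [3.5,-0.1,-0.1,0],
    [5.5,-0.1,-0.1,0],
    [7.5,-0.15,-0.1,0],
    [8.7,-0.15,-0.1,0],
    [9.1,-0.15,-0.1,0],
    [9.1,-0.15,-0.1,0],
    [9.1,-0.15,-0.1,0],
  ],
)

```text
t: 41.1
eef_pos: [0.5576, -0.0915, 0.099]
eef_rot: [0.708, 0.033, -0.705, 0.042]
force: [-0.1, -0.3, 0.6]
opening: 0.0651
```

Request:
jog_arm(
  motion=[
    [0,0,0,0],
    [0,0,0,0],
    [0,0,0,0],
    [0,0,0,0],
    [0,0,0,0],
    [0,0,0,0],
    [0,0,0,0],
  ],
  hand=220,
  force=60,
)

```text
t: 41.8
eef_pos: [0.5578, -0.0916, 0.0998]
eef_rot: [0.708, 0.032, -0.704, 0.042]
force: [-1.4, 0.9, 6.1]
opening: 0.0272
```

```bash
python3 - <<'E'
from h import *
st();go((.5558,-.0914,.097,186))
f=snap('scene','s19')['frame'];cv2.imwrite('pics/s19c.png',cv2.resize(f[120:270,230:380],None,fx=4,fy=4))
E
```

```text
{'t': 41.8, 'eef_pos': [0.5578, -0.0916, 0.0998], 'eef_rot': [0.7079, 0.0325, -0.7043, 0.0418], 'force': [-1.4031, 0.9432, 6.129], 'opening': 0.0272, 'joint_pos': [0.1229, 0.3533, -0.104, 0.0151, -1.1093, -0.0245]}
row [0.28, -0.04, 0.2] 0.0
t 41.8 pos [ 0.5578 -0.0916  0.0998] jaw -173.98 tilt [-0.9999  0.0134 -0.0045] open 0.0272 F [-1.4   0.94  6.13]
```

View pics/s19c.png

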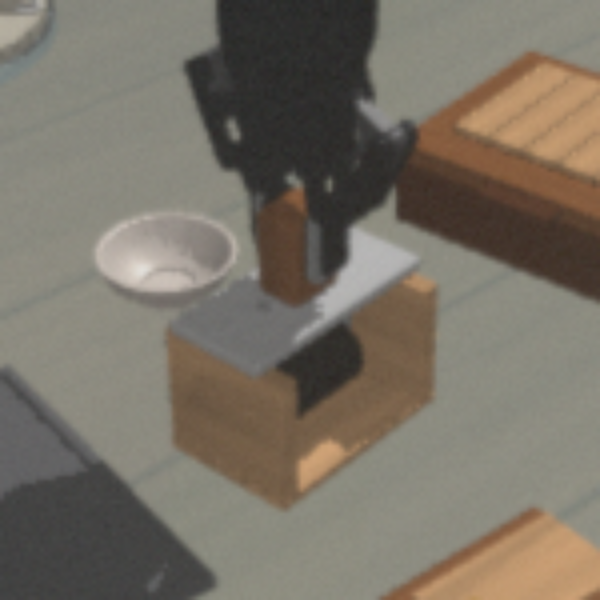

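Request:
jog_arm(
  motion=[
    [-0.5,0,0,0],
    [-1.5,0,0,0],
    [-3,0,0,0],
    [-5,0,0,0],
    [-7,0,0,0],
    [-9,0,0,0],
    [-11,0,0,0],
    [-12,0,0,0],
    [-12,0,0,0],
    [-12,0,0,0],
    [-12,0,0,0],
  ],
)

```text
t: 42.95
eef_pos: [0.5563, -0.0899, 0.2183]
eef_rot: [0.707, 0.033, -0.705, 0.042]
force: [-1.0, 0.3, -4.1]
opening: 0.0273
```

```bash
python3 - <<'E'
from h import *
x,y=box(-.0625,.008)
st();go((x,y,.22,189.4),(x,y,.17,189.4))
f=snap('scene','s20')['frame'];cv2.imwrite('pics/s20c.png',cv2.resize(f[80:270,230:420],None,fx=3.1,fy=3.1))
E
```

```text
{'t': 42.95, 'eef_pos': [0.5563, -0.0899, 0.2183], 'eef_rot': [0.707, 0.0326, -0.7053, 0.0416], 'force': [-0.9513, 0.2724, -4.0768], 'opening': 0.0273, 'joint_pos': [0.1259, 0.2824, 0.107, 0.0131, -1.394, -0.0232]}
row [-0.53, -27.11, 6.23] -0.059
row [4.47, -27.17, 6.24] -0.059
t 42.95 pos [ 0.5563 -0.0899  0.2183] jaw -173.99 tilt [-0.9999  0.0128 -0.0017] open 0.0273 F [-0.95  0.27 -4.08]
```

View pics/s20c.png

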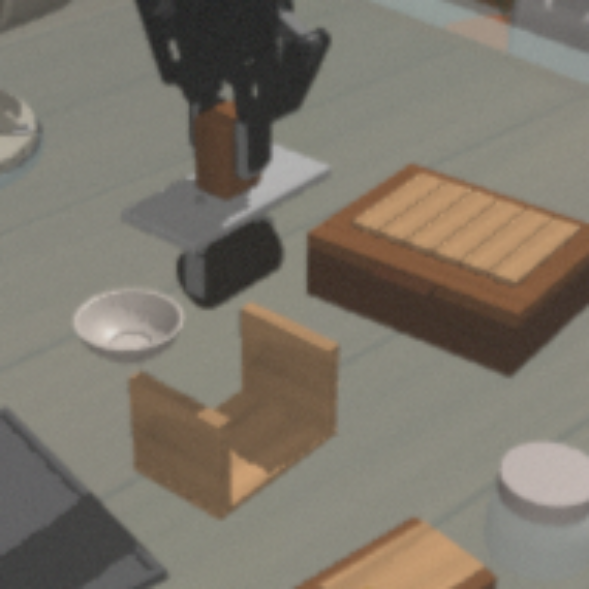

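Request:
jog_arm(
  motion=[
    [-0.2,-1,0.2,0],
    [-0.5,-3,0.7,-0.02],
    [-0.5,-6,1.4,-0.04],
    [-0.5,-9,2.1,-0.059],
    [-0.5,-12,2.8,-0.059],
    [-0.5,-15,3.5,-0.059],
    [-0.5,-18,4.2,-0.059],
    [-0.5,-21,4.9,-0.059],
    [-0.5,-24,5.6,-0.059],
    [-0.5,-26,6,-0.059],
    [-0.5,-27,6.2,-0.059],
    [1,-27.1,6.2,-0.059],
    [2.5,-27.1,6.2,-0.059],
    [3.7,-27.15,6.2,-0.059],
    [4.4,-27.15,6.2,-0.059],
    [4.4,-27.15,6.2,-0.059],
    [4.4,-27.15,6.2,-0.059],
  ],
)

```text
t: 44.7
eef_pos: [0.4669, 0.1729, 0.1712]
eef_rot: [0.706, 0.053, -0.704, 0.062]
force: [0.4, -0.7, -2.3]
opening: 0.0271
```

```bash
python3 - <<'E'
from h import *
x,y=box(-.0625,.008); x2,y2=box(.0625,.008)
st();go((x,y,.17,189.4),(x,y,.138,189.4),(x2,y2,.138,189.4))
f=snap('scene','s21')['frame'];cv2.imwrite('pics/s21c.png',cv2.resize(f[50:220,300:470],None,fx=3.5,fy=3.5))
E
```

```text
{'t': 44.7, 'eef_pos': [0.4669, 0.1729, 0.1712], 'eef_rot': [0.7058, 0.0532, -0.7037, 0.0625], 'force': [0.3549, -0.7193, -2.286], 'opening': 0.0271, 'joint_pos': [0.6795, 0.1804, -0.1474, 0.0131, -1.2478, -0.5199]}
row [0.12, -0.05, 0.09] -0.0
row [3.32, -0.09, 0.09] -0.0
row [3.35, -0.09, -12.41] -0.0
t 44.7 pos [0.4669 0.1729 0.1712] jaw -170.61 tilt [-0.9999  0.0132 -0.0019] open 0.0271 F [ 0.35 -0.72 -2.29]
```

View pics/s21c.png

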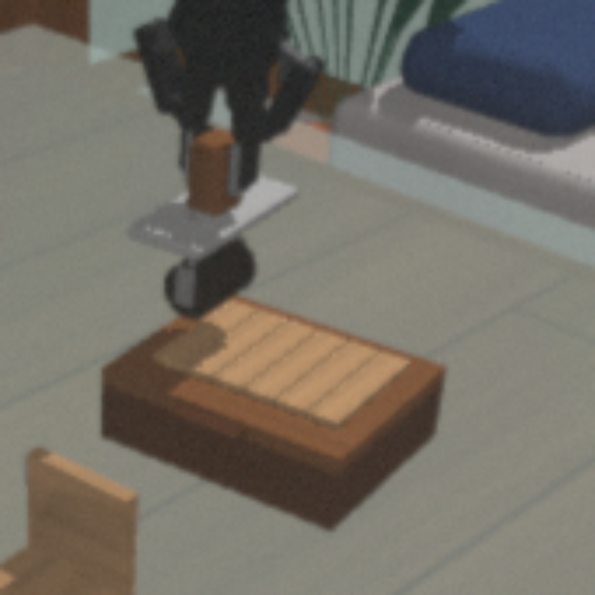

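Request:
jog_arm(
  motion=[
    [0.5,-0.1,0.1,0],
    [1.2,-0.1,0.1,0],
    [1.9,-0.1,0.1,0],
    [2.4,-0.1,0.1,0],
    [2.8,-0.1,0.1,0],
    [3,-0.1,0.1,0],
    [3,-0.1,0.1,0],
    [3,-0.1,0.1,0],
  ],
)

```text
t: 45.55
eef_pos: [0.4665, 0.1736, 0.1421]
eef_rot: [0.706, 0.054, -0.703, 0.062]
force: [0.3, -0.4, 3.2]
opening: 0.0276
```

Request:
jog_arm(
  motion=[
    [0.15,0,0,0],
    [0.3,0,0,0],
    [0.4,0,0,0],
    [0.4,0,0,0],
    [0.4,0,0,0],
  ],
)

```text
t: 46.05
eef_pos: [0.4669, 0.1737, 0.1385]
eef_rot: [0.707, 0.054, -0.703, 0.062]
force: [0.2, -0.6, 4.9]
opening: 0.0275
```

Request:
jog_arm(
  motion=[
    [0,0,0,0],
    [0,0,0,0],
    [0,0,0,0],
    [0,0,0,0],
    [0,0,0,0],
  ],
)

```text
t: 46.55
eef_pos: [0.4672, 0.1738, 0.1389]
eef_rot: [0.707, 0.054, -0.702, 0.062]
force: [-0.4, 0.1, 5.1]
opening: 0.0274
```

Request:
jog_arm(
  motion=[
    [0,0,0,0],
    [0,0,0,0],
    [0,0,0,0],
    [0,0,0,0],
    [0,0,0,0],
  ],
)

```text
t: 47.05
eef_pos: [0.4674, 0.1738, 0.1391]
eef_rot: [0.707, 0.054, -0.702, 0.062]
force: [0.1, -0.6, 5.9]
opening: 0.0273
```

Request:
jog_arm(
  motion=[
    [0.1,0,-0.2,0],
    [0.15,0,-0.5,0],
    [0.15,0,-0.8,0],
    [0.15,0,-1.1,0],
    [0.15,0,-1.4,0],
    [0.15,0,-1.7,0],
    [0.15,0,-2,0],
    [0.15,0,-2.3,0],
    [0.15,0,-2.6,0],
    [0.15,0,-2.9,0],
    [0.15,0,-3.2,0],
    [0.15,0,-3.5,0],
    [0.15,0,-3.8,0],
    [0.15,0,-4.1,0],
    [0.15,0,-4.4,0],
    [0.15,0,-4.7,0],
    [0.15,0,-5,0],
    [0.15,0,-5.3,0],
    [0.15,0,-5.6,0],
    [0.15,0,-5.6,0],
  ],
)

```text
t: 49.05
eef_pos: [0.5216, 0.1828, 0.1373]
eef_rot: [0.706, 0.054, -0.703, 0.062]
force: [-3.6, -0.2, 6.8]
opening: 0.0273
```

```bash
python3 - <<'E'
from h import *
x2,y2=box(.0625,.008)
go((x2,y2,.138,189.4))
f=snap('scene','s22')['frame'];cv2.imwrite('pics/s22c.png',cv2.resize(f[50:220,300:470],None,fx=3.5,fy=3.5))
E
```

```text
row [-0.04, 0.04, -6.85] 0.0
t 49.05 pos [0.5216 0.1828 0.1373] jaw -170.59 tilt [-0.9999  0.0126 -0.0034] open 0.0273 F [-3.62 -0.24  6.81]
```

View pics/s22c.png

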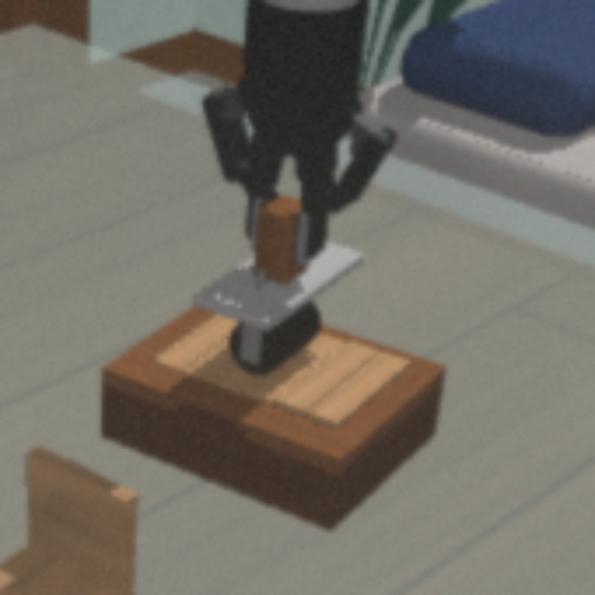

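Request:
jog_arm(
  motion=[
    [0,0,-0.3,0],
    [0,0,-0.6,0],
    [0,0,-0.95,0],
    [0,0,-1.3,0],
    [0,0,-1.65,0],
    [0,0,-2,0],
    [0,0,-2.35,0],
    [0,0,-2.7,0],
    [0,0,-3.05,0],
    [0,0,-3.4,0],
    [0,0,-3.75,0],
    [0,0,-4.1,0],
    [0,0,-4.45,0],
    [0,0,-4.8,0],
    [0,0,-5.15,0],
    [0,0,-5.5,0],
    [0,0,-5.85,0],
    [0,0,-6.2,0],
    [0,0,-6.5,0],
    [0,0,-6.8,0],
  ],
)

```text
t: 51.1
eef_pos: [0.589, 0.1941, 0.138]
eef_rot: [0.707, 0.054, -0.703, 0.062]
force: [-0.5, 0.1, 5.2]
opening: 0.0275
```

Request:
jog_arm(
  motion=[
    [0,0,0,0],
    [0,0,0,0],
    [0,0,0,0],
    [0,0,0,0],
    [0,0,0,0],
  ],
)

```text
t: 51.6
eef_pos: [0.5894, 0.1942, 0.1385]
eef_rot: [0.707, 0.054, -0.702, 0.062]
force: [0.4, -0.2, 5.7]
opening: 0.0274
```

```bash
python3 - <<'E'
from h import *
x2,y2=box(-.0625,.008)
go((x2,y2,.138,189.4))
f=snap('scene','s23')['frame'];cv2.imwrite('pics/s23c.png',cv2.resize(f[50:220,300:470],None,fx=3.5,fy=3.5))
E
```

```text
row [-0.02, 0.06, 12.52] 0.0
t 51.6 pos [0.5894 0.1942 0.1385] jaw -170.57 tilt [-0.9999  0.0122 -0.0054] open 0.0274 F [ 0.43 -0.21  5.74]
```

View pics/s23c.png

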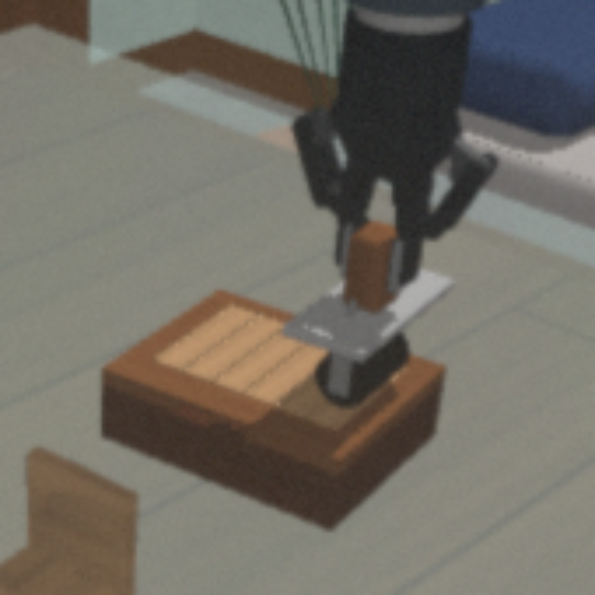

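The first pass is done at about 10 N. I'll roll back for a second pass with slightly deeper pressure.

Request:
jog_arm(
  motion=[
    [0.15,0,0,0],
    [0.2,0,0.2,0],
    [0.2,0,0.5,0],
    [0.2,0,0.8,0],
    [0.2,0,1.1,0],
    [0.2,0,1.5,0],
    [0.2,0,1.9,0],
    [0.2,0,2.3,0],
    [0.2,0,2.7,0],
    [0.2,0,3.1,0],
    [0.2,0,3.5,0],
    [0.2,0,3.9,0],
    [0.2,0,4.3,0],
    [0.2,0,4.7,0],
    [0.2,0,5.1,0],
    [0.2,0,5.5,0],
    [0.2,0,5.9,0],
    [0.2,0,6.3,0],
    [0.2,0,6.6,0],
    [0.2,0,6.6,0],
  ],
)

```text
t: 53.65
eef_pos: [0.5245, 0.1834, 0.1368]
eef_rot: [0.707, 0.054, -0.702, 0.062]
force: [-0.0, -0.7, 6.9]
opening: 0.0273
```

Request:
jog_arm(
  motion=[
    [0.05,0,0.3,0],
    [0.05,0,0.6,0],
    [0.05,0,0.9,0],
    [0.05,0,1.3,0],
    [0.05,0,1.7,0],
    [0.05,0,2.1,0],
    [0.05,0,2.5,0],
    [0.05,0,2.9,0],
    [0.05,0,3.3,0],
    [0.05,0,3.7,0],
    [0.05,0,4.1,0],
    [0.05,0,4.5,0],
    [0.05,0,4.9,0],
    [0.05,0,5.3,0],
    [0.05,0,5.6,0],
    [0.05,0,5.9,0],
    [0.05,0,6.1,0],
    [0.05,0,6.1,0],
    [0.05,0,6.1,0],
    [0.05,0,6.1,0],
  ],
)

```text
t: 55.65
eef_pos: [0.4646, 0.1733, 0.1364]
eef_rot: [0.708, 0.054, -0.702, 0.062]
force: [-0.9, -0.9, 6.5]
opening: 0.0271
```

```bash
python3 - <<'E'
from h import *
st()
x2,y2=box(-.0625,.008)
go((x2,y2,.138,189.4),(.5563,-.0899,.2183,186))
E
```

```text
{'t': 55.65, 'eef_pos': [0.4646, 0.1733, 0.1364], 'eef_rot': [0.7077, 0.0541, -0.7016, 0.0624], 'force': [-0.8633, -0.9087, 6.5177], 'opening': 0.0271, 'joint_pos': [0.6848, 0.1971, -0.2206, 0.0159, -1.1526, -0.5263]}
row [-0.16, 0.04, -0.13] 0.001
row [-7.81, 27.57, -4.78] 0.06
t 55.65 pos [0.4646 0.1733 0.1364] jaw -170.55 tilt [-0.9999  0.0123 -0.0076] open 0.0271 F [-0.86 -0.91  6.52]
```

Request:
jog_arm(
  motion=[
    [-0.5,0,0,0],
    [-1.5,0,0,0],
    [-3,0,0,0],
    [-5,0,0,0],
    [-7,0,0,0],
    [-8,0,0,0],
    [-8,3,-0.5,0.01],
    [-8,7,-1.2,0.03],
    [-8,11,-1.9,0.05],
    [-8,15,-2.6,0.06],
    [-8,19,-3.3,0.06],
    [-8,23,-4,0.06],
    [-8,26,-4.5,0.06],
    [-8,27.4,-4.8,0.06],
    [-8,27.6,-4.8,0.06],
    [-8,27.6,-4.8,0.06],
    [-8,27.6,-4.8,0.06],
  ],
)

```text
t: 57.35
eef_pos: [0.5561, -0.089, 0.2198]
eef_rot: [0.709, 0.034, -0.703, 0.041]
force: [0.8, 0.1, -3.7]
opening: 0.0274
```

```bash
python3 - <<'E'
from h import *
st();go((.5563,-.0899,.2183,186),(.5576,-.0914,.16,186))
f=snap('scene','s24')['frame'];cv2.imwrite('pics/s24a.png',cv2.resize(f[125:210,330:450],None,fx=6,fy=6,interpolation=cv2.INTER_CUBIC))
cv2.imwrite('pics/s24b.png',cv2.resize(f[80:270,230:420],None,fx=3.1,fy=3.1))
f=load('s20')['frame'];cv2.imwrite('pics/s20a.png',cv2.resize(f[125:210,330:450],None,fx=6,fy=6,interpolation=cv2.INTER_CUBIC))
f=snap('top','t7')['frame'];cv2.imwrite('pics/t7a.png',cv2.resize(f[160:270,160:380],None,fx=3.6,fy=3.6))
E
```

```text
{'t': 57.35, 'eef_pos': [0.5561, -0.089, 0.2198], 'eef_rot': [0.709, 0.0337, -0.7032, 0.0412], 'force': [0.8351, 0.0746, -3.7368], 'opening': 0.0274, 'joint_pos': [0.1264, 0.2775, 0.1048, 0.0114, -1.3908, -0.0225]}
row [0.15, 0.09, -0.01] 0.001
row [5.98, 0.18, -0.08] 0.001
t 57.35 pos [ 0.5561 -0.089   0.2198] jaw -173.93 tilt [-0.9999  0.0111 -0.0076] open 0.0274 F [ 0.84  0.07 -3.74]
```

View pics/s24a.png

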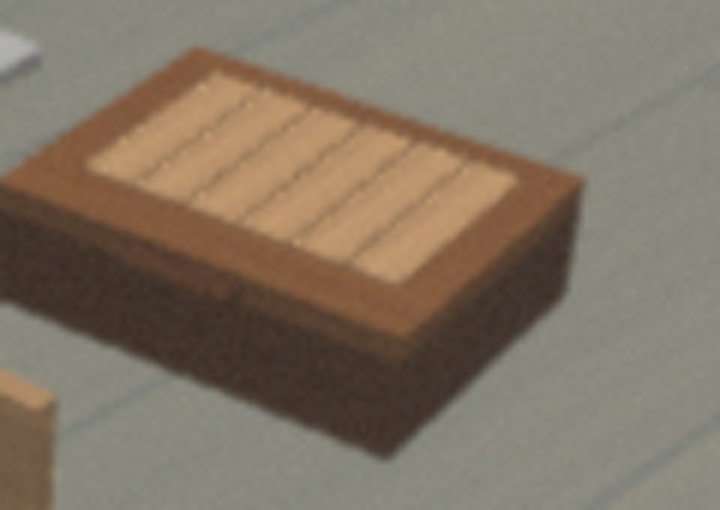

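View pics/s20a.png

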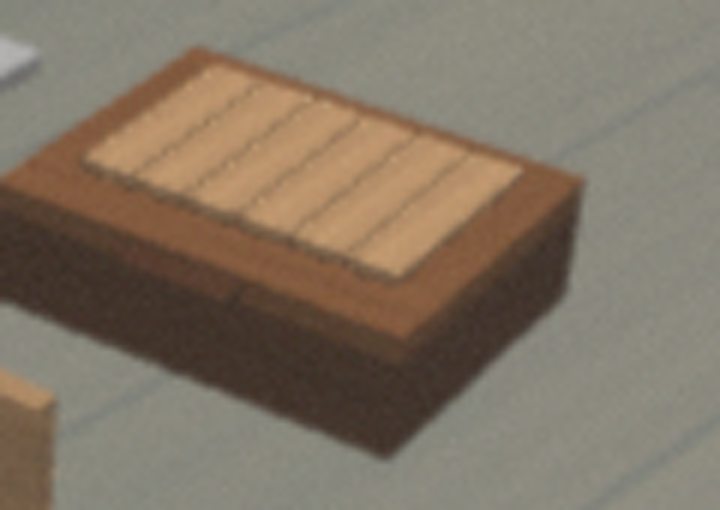

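View pics/s24b.png

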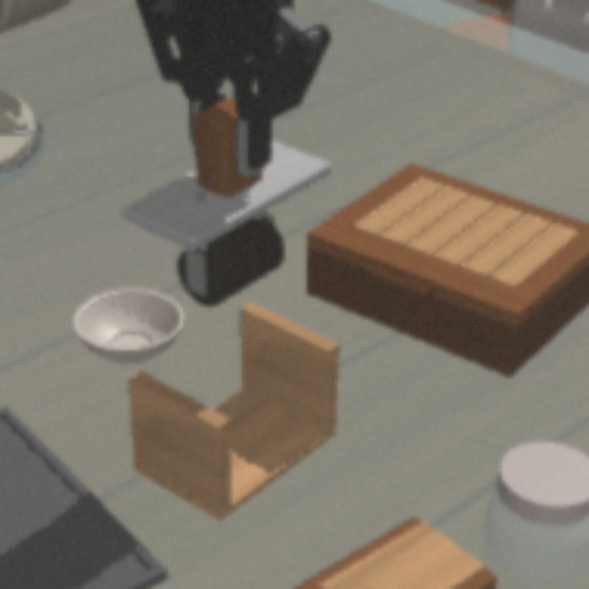

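View pics/t7a.png

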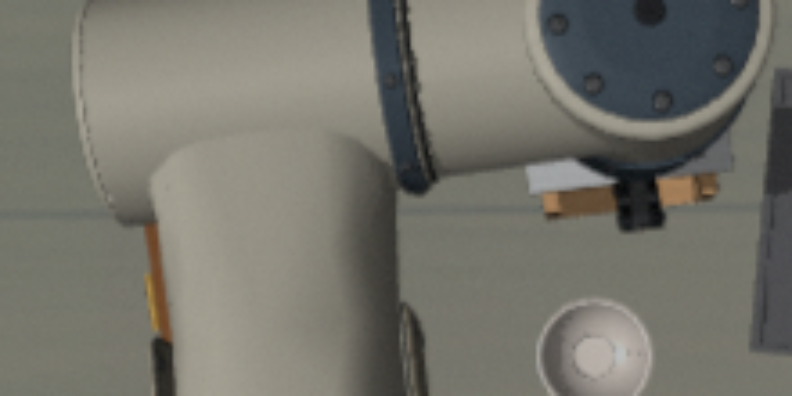

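```bash
python3 - <<'E'
from h import *
f=load('s24'); 
for x,y in[(-.075,-.0435),(.0745,-.0435),(-.075,.0595),(.0745,.0595)]:
    X,Y=box(x,y); p=w2px(f,[(X,Y,.0615),(X,Y,.0575)]); print(((p-[330,125]+.4)*6).round(1).tolist())
a=load('s20')['frame'].astype(int); b=f['frame'].astype(int)
# local near-edge profile per strip, before/after: strip-colour boundary along vertical image line at each strip's near edge
for i in range(6):
    xs=-.0625+.025*i; o=[]
    for fr in(a,b):
        bb=[]
        for dx in(-.006,0,.006):
            ts=np.arange(-.052,-.036,.0002)
            P=np.array([(*box(xs+dx,t),.0575) for t in ts]); p=w2px(f,P)
            v=cv2.remap(fr[...,1].astype(np.float32),p[:,0].astype(np.float32).reshape(1,-1),p[:,1].astype(np.float32).reshape(1,-1),cv2.INTER_LINEAR)[0]
            h=(v.min()+v.max())/2; k=np.argmax(v>h+0); bb.append(ts[k]*1e3)
        o.append(np.round(bb,1).tolist())
    print(i,o)
E
```

```text
[[81.5, 152.1], [81.2, 160.6]]
[[399.9, 271.5], [398.8, 280.3]]
[[217.5, 59.3], [216.9, 67.5]]
[[525.9, 165.5], [524.7, 174.0]]
0 [[-41.2, -42.6, -41.4], [-46.2, -46.6, -46.6]]
1 [[-41.0, -41.8, -42.0], [-46.6, -46.2, -46.2]]
2 [[-41.2, -41.2, -41.2], [-46.4, -45.8, -45.6]]
3 [[-41.6, -41.8, -40.6], [-46.2, -46.2, -46.4]]
4 [[-40.6, -41.4, -41.4], [-46.0, -45.8, -46.2]]
5 [[-41.0, -41.6, -40.8], [-45.4, -46.4, -46.2]]
```

All six strips moved by about the same amount and look flush. There's plenty of time left, so I'll do one more slow pass to be sure before stowing the roller.

```bash
python3 - <<'E'
from h import *
x,y=box(-.066,.008)
go((x,y,.22,189.4),(x,y,.142,189.4))
E
```

```text
row [-0.35, -27.01, 6.55] -0.058
row [7.45, -27.1, 6.61] -0.058
t 57.45 pos [ 0.5563 -0.089   0.2202] jaw -173.9 tilt [-0.9999  0.0114 -0.0083] open 0.0279 F [-0.13 -0.   -3.8 ]
```

Request:
jog_arm(
  motion=[
    [-0.2,-1,0.2,0],
    [-0.4,-3,0.7,-0.02],
    [-0.4,-7,1.6,-0.04],
    [-0.4,-11,2.6,-0.058],
    [-0.4,-15,3.6,-0.058],
    [-0.4,-19,4.6,-0.058],
    [-0.4,-23,5.6,-0.058],
    [-0.4,-26,6.3,-0.058],
    [-0.3,-27,6.6,-0.058],
    [1,-27.1,6.6,-0.058],
    [3,-27.1,6.6,-0.058],
    [5,-27.1,6.6,-0.058],
    [6.3,-27.1,6.6,-0.058],
    [7,-27.1,6.6,-0.058],
    [7.4,-27.1,6.6,-0.058],
    [7.7,-27.1,6.6,-0.058],
    [7.9,-27.1,6.6,-0.058],
    [8,-27.1,6.6,-0.058],
    [8,-27.1,6.6,-0.058],
  ],
)

```text
t: 59.35
eef_pos: [0.4638, 0.1729, 0.138]
eef_rot: [0.709, 0.054, -0.701, 0.062]
force: [0.0, 0.3, 5.7]
opening: 0.0273
```

```bash
python3 - <<'E'
from h import *
x,y=box(.0625,.008)
go((x,y,.136,189.4))
E
```

```text
row [0.33, 0.01, -12.71] 0.001
t 59.35 pos [0.4638 0.1729 0.138 ] jaw -170.56 tilt [-0.9999  0.0113 -0.0109] open 0.0273 F [0.03 0.32 5.72]
```

Request:
jog_arm(
  motion=[
    [0.15,0,0,0],
    [0.2,0,-0.3,0],
    [0.2,0,-0.65,0],
    [0.2,0,-1,0],
    [0.2,0,-1.35,0],
    [0.2,0,-1.7,0],
    [0.2,0,-2.05,0],
    [0.22,0,-2.4,0],
    [0.22,0,-2.75,0],
    [0.22,0,-3.1,0],
    [0.23,0,-3.45,0],
    [0.23,0,-3.8,0],
    [0.24,0,-4.15,0],
    [0.24,0,-4.5,0],
    [0.25,0,-4.85,0],
    [0.25,0,-5.2,0],
    [0.25,0,-5.55,0],
    [0.26,0,-5.9,0],
    [0.26,0,-6.25,0],
    [0.26,0,-6.25,0],
  ],
)

```text
t: 61.35
eef_pos: [0.5272, 0.1836, 0.1378]
eef_rot: [0.71, 0.055, -0.699, 0.062]
force: [0.2, -1.6, 5.9]
opening: 0.0271
```

Request:
jog_arm(
  motion=[
    [0.03,0,-0.3,0],
    [0.03,0,-0.65,0],
    [0.04,0,-1,0],
    [0.04,0,-1.35,0],
    [0.05,0,-1.7,0],
    [0.05,0,-2.05,0],
    [0.06,0,-2.4,0],
    [0.06,0,-2.75,0],
    [0.06,0,-3.1,0],
    [0.07,0,-3.45,0],
    [0.07,0,-3.8,0],
    [0.08,0,-4.15,0],
    [0.08,0,-4.5,0],
    [0.08,0,-4.85,0],
    [0.09,0,-5.2,0],
    [0.09,0,-5.55,0],
    [0.1,0,-5.9,0],
    [0.1,0,-6.25,0],
    [0.1,0,-6.5,0],
    [0.1,0,-6.5,0],
  ],
)

```text
t: 63.35
eef_pos: [0.5926, 0.1946, 0.1391]
eef_rot: [0.711, 0.055, -0.698, 0.061]
force: [0.2, -0.9, 4.4]
opening: 0.0272
```

Request:
jog_arm(
  motion=[
    [0,0,0,0],
    [0,0,0,0],
    [0,0,0,0],
    [-1,0,0,0],
    [-3,0,0,0],
    [-5,0,0,0],
    [-7,0,0,0],
    [-8,0,0,0],
    [-8,0,0,0],
    [-8,0,0,0],
  ],
)

```text
t: 64.35
eef_pos: [0.5902, 0.1952, 0.2173]
eef_rot: [0.71, 0.055, -0.699, 0.061]
force: [0.1, -0.2, -3.9]
opening: 0.0275
```

```bash
python3 - <<'E'
from h import *
st();go((.5563,-.0899,.2183,186))
E
```

```text
{'t': 64.35, 'eef_pos': [0.5902, 0.1952, 0.2173], 'eef_rot': [0.7102, 0.0551, -0.6991, 0.0614], 'force': [0.1497, -0.2112, -3.8906], 'opening': 0.0275, 'joint_pos': [0.5797, 0.3933, 0.2628, 0.0155, -1.4308, -0.4169]}
row [0.06, 27.57, 8.02] 0.06
t 64.35 pos [0.5902 0.1952 0.2173] jaw -170.55 tilt [-0.9998  0.0102 -0.0149] open 0.0275 F [ 0.15 -0.21 -3.89]
```

Request:
jog_arm(
  motion=[
    [0,1.5,0.4,0.01],
    [0,4.5,1.3,0.03],
    [0,8,2.3,0.05],
    [0,12,3.5,0.06],
    [0,16,4.7,0.06],
    [0,20,5.8,0.06],
    [0,24,7,0.06],
    [0,26.5,7.7,0.06],
    [0,27.6,8,0.06],
    [0,27.6,8,0.06],
    [0,27.6,8,0.06],
    [0,27.6,8,0.06],
  ],
)

```text
t: 65.55
eef_pos: [0.5565, -0.0893, 0.2185]
eef_rot: [0.712, 0.035, -0.701, 0.04]
force: [-0.5, 0.3, -4.6]
opening: 0.0274
```

```bash
python3 - <<'E'
from h import *
go((.5575,-.0914,.2183,186),(.5575,-.0914,.14,186),(.5575,-.0914,.104,186))
f=snap('scene','s25'); b=f['frame'].astype(int)
for i in range(6):
    xs=-.0625+.025*i; bb=[]
    for dx in(-.006,0,.006):
        ts=np.arange(-.052,-.036,.0002)
        p=w2px(f,np.array([(*box(xs+dx,t),.0575) for t in ts]))
        v=cv2.remap(b[...,1].astype(np.float32),p[:,0].astype(np.float32).reshape(1,-1),p[:,1].astype(np.float32).reshape(1,-1),cv2.INTER_LINEAR)[0]
        bb.append(ts[np.argmax(v>(v.min()+v.max())/2)]*1e3)
    print(i,np.round(bb,1))
cv2.imwrite('pics/s25a.png',cv2.resize(f['frame'][80:270,230:450],None,fx=3,fy=3))
E
```

```text
row [0.02, 0.22, -0.08] 0.001
row [7.85, 0.16, 0.04] 0.001
row [11.45, 0.12, 0.09] 0.001
t 65.55 pos [ 0.5565 -0.0893  0.2185] jaw -173.93 tilt [-0.9999  0.0088 -0.0149] open 0.0274 F [-0.55  0.28 -4.64]
0 [-46.  -46.8 -46.6]
1 [-47.  -46.4 -45.8]
2 [-46.4 -45.8 -45.4]
3 [-46.6 -46.4 -46.6]
4 [-45.8 -45.6 -46.4]
5 [-46.  -46.6 -46. ]
```

View pics/s25a.png

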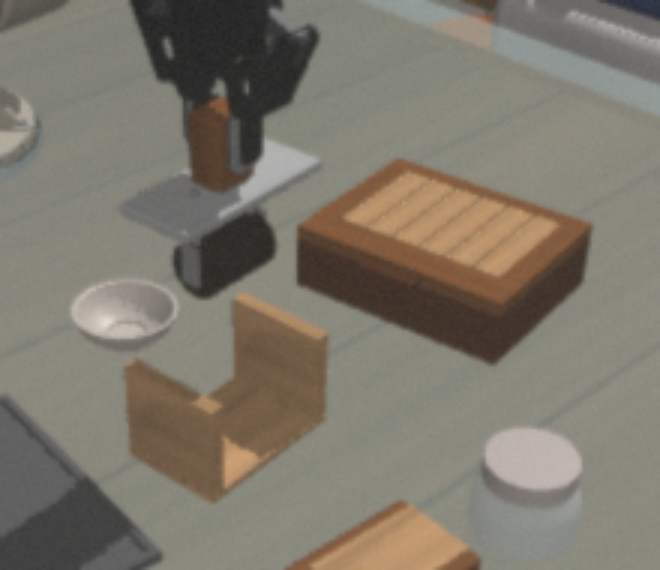

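The profiles didn't change after the third pass, so the strips are at their stop. Now I'll put the roller back.

Request:
jog_arm(
  motion=[
    [1,0.2,0,0],
    [3,0.2,0,0],
    [5,0.2,0,0],
    [7,0.2,0,0],
    [8.5,0.15,0,0],
    [9.8,0.15,0.1,0],
    [10.6,0.15,0.1,0],
    [11.2,0.15,0.1,0],
    [11.4,0.15,0.1,0],
    [11.4,0.15,0.1,0],
  ],
)

```text
t: 66.6
eef_pos: [0.5577, -0.0915, 0.1047]
eef_rot: [0.712, 0.035, -0.701, 0.04]
force: [-0.6, -0.6, -3.8]
opening: 0.0273
```

```bash
python3 - <<'E'
from h import *
go((.5575,-.0914,.099,186))
f=snap('scene','s26')
cv2.imwrite('pics/s26a.png',cv2.resize(f['frame'][120:270,230:380],None,fx=4,fy=4))
E
```

```text
row [0.57, -0.02, 0.03] 0.002
t 66.6 pos [ 0.5577 -0.0915  0.1047] jaw -173.9 tilt [-0.9998  0.009  -0.0153] open 0.0273 F [-0.61 -0.65 -3.85]
```

View pics/s26a.png

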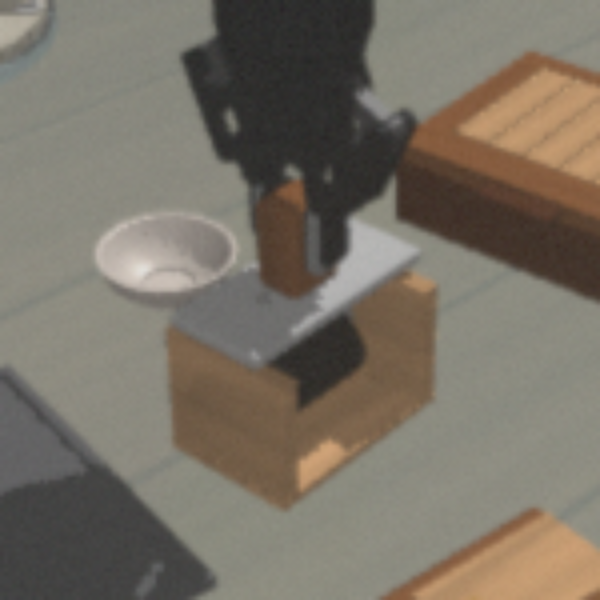

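Request:
jog_arm(
  motion=[
    [0.15,0,0,0],
    [0.3,0,0,0],
    [0.42,0,0,0],
    [0.5,0,0,0],
    [0.5,0,0,0],
    [0.5,0,0,0],
  ],
)

```text
t: 67.25
eef_pos: [0.5581, -0.0916, 0.1003]
eef_rot: [0.712, 0.035, -0.7, 0.04]
force: [-1.0, 1.1, -1.8]
opening: 0.0273
```

Request:
jog_arm(
  motion=[
    [0.05,0,0,0],
    [0.1,0,0,0],
    [0.1,0,0,0],
  ],
)

```text
t: 67.55
eef_pos: [0.5582, -0.0915, 0.1001]
eef_rot: [0.712, 0.035, -0.7, 0.041]
force: [-3.4, 2.9, 5.4]
opening: 0.0275
```

Request:
jog_arm(
  motion=[
    [0,0,0,0],
    [0,0,0,0],
    [0,0,0,0],
    [0,0,0,0],
    [0,0,0,0],
    [0,0,0,0],
  ],
  hand=60,
)

```text
t: 68.15
eef_pos: [0.5583, -0.0916, 0.1001]
eef_rot: [0.712, 0.035, -0.7, 0.041]
force: [0.4, 0.6, -1.4]
opening: 0.0652
```

Request:
jog_arm(
  motion=[
    [-0.5,0,0,0],
    [-2,0,0,0],
    [-4,0,0,0],
    [-7,0,0,0],
    [-10,0,0,0],
    [-14,0,0,0],
    [-17,0,0,0],
    [-18,4,1,0],
    [-18,8,3,0],
    [-18,12,6,0],
    [-18,16,9,0],
    [-18,20,12,0],
    [-18,24,15,0],
    [-18,26,16,0],
    [-18,26,16,0],
    [-18,26,16,0],
  ],
)

```text
t: 69.75
eef_pos: [0.4234, -0.366, 0.2799]
eef_rot: [0.712, 0.034, -0.7, 0.04]
force: [0.3, 0.4, 1.0]
opening: 0.0651
```

```bash
python3 - <<'E'
from h import *
st()
f=snap('scene','s27'); snap('top','t8')
cv2.imwrite('pics/s27a.png',cv2.resize(f['frame'][120:270,230:450],None,fx=3.5,fy=3.5))
E
```

```text
{'t': 69.75, 'eef_pos': [0.4234, -0.366, 0.2799], 'eef_rot': [0.7123, 0.0342, -0.6999, 0.0402], 'force': [0.2895, 0.3773, 1.0425], 'opening': 0.0651, 'joint_pos': [-0.4339, 0.253, 0.2275, -0.0007, -1.5259, 0.5392]}
```

View pics/s27a.png

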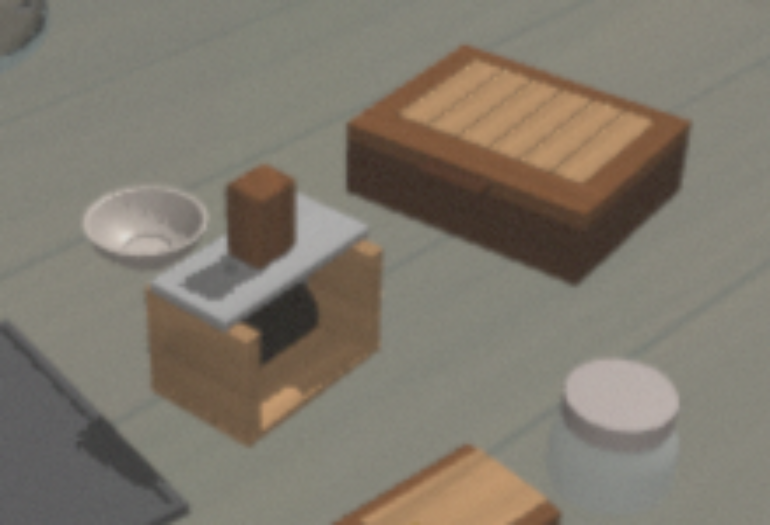

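View pics/t8.png

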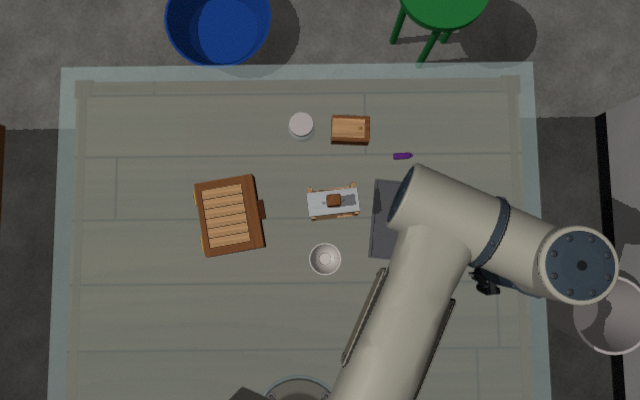

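The roller sits level on its stand at (333,202), the lid is shut and the strips look flush. The dish (325,259), container (301,126) and bead box (350,130) haven't moved. I'm handing the job in.

```bash
python3 -c "
from rig import job_done; print(job_done())"
```

```text
the job is handed in; nothing more can be done
None
```

The job is finished and handed in at about 70 s. I laid all four earrings that were on the tray in the box and lowered the lid until it was shut. I then rolled the lid with the roller in three passes and set the roller back upright on its stand.

**Lid:** it stopped firmly at z = 0.057 m under 11 N, which matches fully shut.

**Strips:** the load was about 8.5–11 N wherever I read it. In the camera image all six strips dropped evenly and no longer stand proud. A third pass changed nothing, so I take them to be at their stop. The image shift came out a little under what 4 mm should give, within measuring error, so full depth is inferred and not measured exactly.

**Roller and bystanders:** the last pictures show the roller level on its stand. The dish, container and bead box have not moved.

**Not confirmed at the end:**
- The arm covered part of the tray in the last picture; it was empty when I checked before closing the lid.
- The arm also hid the black look-alike in the last picture; I never reached for it.
- While placing the third earring, the wrist read about 5 N sideways. The open lid was found tipped back slightly afterwards, with no other effect seen.

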